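# Draw out the drying stand and stack the slats crosswise

### The job

The washed slats have to dry: press the button on the stand's tube and draw the sliding rail out until the button pops up in the next hole, then stack all the slats on the stand, two to a layer and each layer crosswise to the one below. The bottom two lie across the rails over the dark marks, between the lips; the two of every further layer lie near the ends of those beneath, square and centred, in line with the slats two layers down, and an odd last slat goes on either side. Leave the other ware on the bench alone.

Things in the scene. Friction and masses are not known exactly. Their poses are not given: they have to be found in the camera images.
- spreader (a joint): how far the sliding rail and its inner tube are drawn out of the stand's fixed tube along the bed's +y (m). About 0 at the start, button in the first hole; the next hole is at 0.032, a third at 0.064 (2 mm of play either way in a hole). 1.5 N of friction; stays where it is left.
- button (a joint): how far the sprung detent button is pressed down (m): 0 = popped up in a hole and locking the tube both ways, 0.010 = bottom; 3 N to start, 7 N at the bottom. Pressed 0.008 or more, its shoulder is below the tube's wall and the tube slides. Between holes the wall keeps it down at about 0.008 by itself; over a hole it pops up.
- button_top (a point): top centre of the button's black round cap, 16 mm across, 12 mm tall, on a thin stem; 48 mm above the bench when up. Press from above or pinch its sides. It travels with the sliding rail, on the tube's line (bed x = 0), at bed y = -25 mm at the start and +7 mm at the next hole, along a slot in the top of the grey fixed tube (30 mm wide, top 24 mm above the bench).
- bed (a point): fixed point of the drying stand, 45 mm above the bench, level with the rail tops: the centre of the slat stack once the stand is set. x along the two rails (170 mm long), y along the tube, the way the sliding rail draws out, z up. Fixed rail: shelf from y = -57 to -81 mm, then a lip 6 mm high. Dark marks 24 mm wide at x = -52 and +52 mm on both rails show where the bottom slats go.
- sliding_rail (a point): centre of the top of the sliding rail's shelf, 45 mm above the bench; axes as the bed's. The shelf is 24 mm wide with a lip 6 mm high on its outer (+y) side; at the next hole it reaches from bed y = +57 to +81 mm, so that the lips are 162 mm apart (130 mm at the start, too little for a slat).
- slat1_mid (a point): centre of a plain wooden slat, 150 mm long (its x axis), 24 mm wide (y) and 20 mm thick (z), about 45 g, lying on the bench at the start; all slats are alike, four to six are present.
- slat2_mid (a point): centre of a plain wooden slat, 150 mm long (its x axis), 24 mm wide (y) and 20 mm thick (z), about 45 g, lying on the bench at the start; all slats are alike, four to six are present.
- slat3_mid (a point): centre of a plain wooden slat, 150 mm long (its x axis), 24 mm wide (y) and 20 mm thick (z), about 45 g, lying on the bench at the start; all slats are alike, four to six are present.
- slat4_mid (a point): centre of a plain wooden slat, 150 mm long (its x axis), 24 mm wide (y) and 20 mm thick (z), about 45 g, lying on the bench at the start; all slats are alike, four to six are present.
- slat5_mid (a point): centre of a plain wooden slat, 150 mm long (its x axis), 24 mm wide (y) and 20 mm thick (z), about 45 g, lying on the bench at the start; all slats are alike, four to six are present.
- slat6_mid (a point): centre of a plain wooden slat, 150 mm long (its x axis), 24 mm wide (y) and 20 mm thick (z), about 45 g, lying on the bench at the start; all slats are alike, four to six are present.
- two_handled_vase: a celadon vase with two small handles, 90 mm across, 165 mm tall; a bystander, origin at its underside.
- black_vase: a round black vase, 85 mm across, 105 mm tall; a bystander, origin at its underside.
- bowl: an ivory bowl, 90 mm across, 40 mm tall; a bystander, origin at its underside.
- beaker: a terracotta beaker, 66 mm across, 75 mm tall; a bystander, origin at its underside.
- small_jar: a small ochre jar, 68 mm across, 58 mm tall; a bystander, origin at its underside.
- glaze_pot: a white pot of glaze with a grey lid, 66 mm across, 85 mm tall; a bystander, origin at its underside.
- brush: a brush lying on the bench; a bystander.
Things that resemble listed ones, but are neither listed nor needed, are in the scene too. Leave any red look-alike of the part that bears slat1_mid alone.

How it is judged:
By the outcome, as a careful person would: the job done as asked, in the order asked, and still so for the second after the job is handed in, with the robot touching nothing.
Of slat1, slat2, slat3, slat4, slat5, slat6 only 4 to 6 are there at a start; the rules pass over those that are not, and their reading is None.
At some moment in a run one of slat1, slat2, slat3, slat4, slat5, slat6 may be knocked a few centimetres aside while the robot is not near it.
Once in a run the grip may slacken for a moment while it holds something.
It also fails if it takes over 210 s, if anything falls off the work surface, if the arm or the gripper's body presses on something with over 40 N, if the wrist force passes 120 N, or if a joint passes its speed limit or range.

### The arm

A 6-joint arm with a two-finger parallel gripper is mounted at the origin on the work surface. World frame = base frame: x ahead of the robot, y to its left, z up, the work surface at z = 0. Lengths are in mm, angles in rad, forces in N, time in s.
With the tool pointing down it reaches from about 400 to 925 mm from the base axis. Payload 12.5 kg.
Tool frame: the origin (TCP) lies midway between the tips of the shut fingers; the grasp point (between the pads) lies 19 mm behind it; z points along the fingers, y is the direction in which the jaws open and shut (so a half turn about z gives the same grasp; the last joint's range is limited). The gripper opens to 95 mm and grips with 3 to 60 N. Pads are 20 mm wide; open, the fingers measure 119 mm over their backs; the gripper's body (75 mm by 180 mm) begins 59 mm behind the grasp point.
Start: joints at [-1.293, 0.491, 1.559, -0, 1.092, -0.106], TCP at [234.053, -579.539, 214.661] pointing down, gripper open.
Joint ranges: [-3.1, 3.1], [-0.84, 2.19], [0.05, 2.79], [-1.13, 4.28], [0.06, 2.93], [-2.69, 2.69]. Speed limits (rad/s): [2.22, 2.22, 2.79, 3.14, 3.14, 3.14].

### API

Orientations are given as [roll, pitch, yaw] about the fixed x, y, z axes, in that order (R = Rz(yaw) Ry(pitch) Rx(roll)).
In Python, from cell import env gives the robot as it stands.
- The arm moves only by the tool servo_tool, never from a script. Its argument "plan" is a list of rows, each a list of 7 numbers: the shift along the tool's x, y, z in m, then the turn, a rotation vector about the tool's x, y, z in degrees, then the opening in per cent of the stroke, from 0 (shut) to 100 (fully open). In form: [[dx, dy, dz, wx, wy, wz, jaw], ...]. A call has 1 to 8 rows; each row shifts and turns the pose as measured when the row begins, along the tool's axes as they then stand; what a row does not reach is not made up. A row lasts 1/12 s, in which the tool goes at most 41.7 mm and 7.16 degrees, less where a joint would pass 70% of its speed; a pose out of reach is approached as far as the arm can. A call is refused whole if a number of a shift passes 0.0417 or a number of a turn 7.16, either way. A call with a gripper value outside its range is refused whole. The fingers move at their own pace and stop on an object; the grip force is fixed at half the most. Time passes only in rows, so rows that do not move let the fingers close. It gives the time, the measured TCP pose, the force and the opening at its end, in the units of the state.
- env.state(): the state, without advancing time (a new reading comes with each control period).
- env.read_camera(name): name is "side" or "top"; returns a dict with "img" (480x640x3 uint8, blue, green, red), "intrinsics" (3x3 intrinsics, pixels), "R" (3x3) and "t" (3): a world point X has camera coordinates R X + t. Camera axes: x right, y down, z forward; pixel columns grow to the right and rows downward; lengths in mm; the calibration is good to about 2 mm. A picture is of the moment at which its call begins. There is no depth.
- env.job_done(): hands the job in, once; it reports no verdict.
The state is a dict: "t": time; "joints": joint angles; "qvel": joint speeds; "tau": joint torques, N m; "eef_pos": TCP position; "tcp_rot": TCP orientation; "ft_force": force on the tool from outside, world axes, zero at the start; "moment": the same for the moment, N m; "opening": opening from 0.0 (shut) to 1.0 (fully open).
Only numpy, scipy, OpenCV 4.12 (cv2) and the standard library are available. Lean on these libraries where they do the work, as an engineer would, in place of code of your own. Each camera call takes 0.05 s, during which the arm holds its last target. There are 200 camera calls.

## Working session

There is one attempt and no reset: what is moved stays moved. The work goes in short steps, Python scripts to look and compute and a tool call to move; the robot and the scene stay as the last step left them, time stands still between calls to the robot, and variables do not carry over. Pictures are saved under pics/ and viewed, about 12 in all and at most 16, crops included, and the job is handed in when it is done.

Besides the shell and the picture viewer there is one more tool, called after "Call:" as a command line: name --pt "numbers of a row" for each row, then --argument value for the rest. servo_tool: Moves the arm, as the interface text tells. Its arguments: {"type":"object","properties":{"plan":{"type":"array","items":{"type":"array","items":{"type":"number"}}}},"required":["plan"]}

```bash
ls; mkdir -p pics; cat > h.py <<'E'
import numpy as np, cv2
from cell import env
def snap(n,f):
    c=env.read_camera(n); cv2.imwrite('pics/'+f+'.png',c['img']); np.savez('pics/'+f+'.npz',K=c['intrinsics'],R=c['R'],t=c['t']); return c
def cal(f): return np.load('pics/'+f+'.npz')
def px2w(f,uv,z):
    c=cal(f);K,R,t=c['K'],c['R'],c['t'].ravel()
    d=R.T@np.linalg.solve(K,[uv[0],uv[1],1]); o=-R.T@t
    return o+d*(z-o[2])/d[2]
def w2px(f,X):
    c=cal(f);p=c['K']@(c['R']@np.array(X,float)+c['t'].ravel()); return p[:2]/p[2]
E
python3 - <<'E'
from h import *
snap('top','t0');snap('side','s0');print(env.state())
for f in('t0','s0'):
    c=cal(f);print(-c['R'].T@c['t'].ravel(),c['K'][0,0])
E
```

```text
pics
{'t': 0.1, 'joints': array([-1.29261866e+00,  4.91513305e-01,  1.55939053e+00, -2.67835751e-06,
        1.09171045e+00, -1.05628328e-01]), 'qvel': array([-0.00038397, -0.0017246 , -0.00320298,  0.00107735, -0.00063226,
       -0.00061694]), 'tau': array([ 2.99141131e-03, -6.13620615e+01, -2.58606756e+01,  6.94080396e-02,
        4.69982601e-02, -5.24400969e-05]), 'eef_pos': array([ 233.97639405, -579.31600725,  214.11077671]), 'tcp_rot': array([-3.14057646e+00, -1.05350914e-04,  3.83807176e-01]), 'ft_force': array([-0.12520576, -0.69968642, -0.51197462]), 'moment': array([0.00968825, 0.00089013, 0.02940433]), 'opening': 1.0008231887686563}
[ 390.15037578   11.53753681 1714.04015954] 615.6522199030775
[-207.63036768  730.27849332  736.31014158] 551.3740606130063
```

View pics/t0.png

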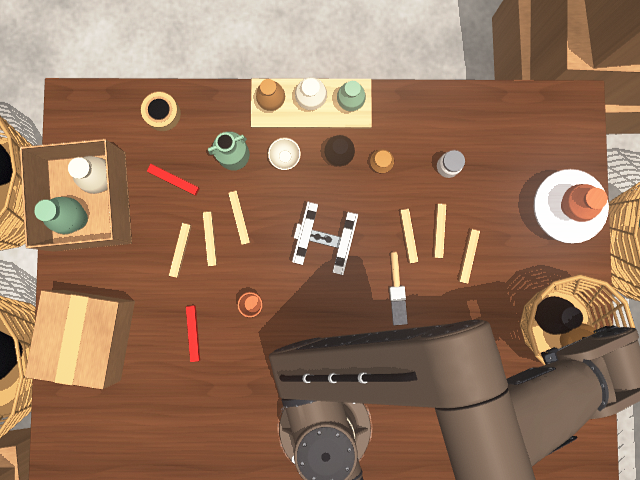

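View pics/s0.png

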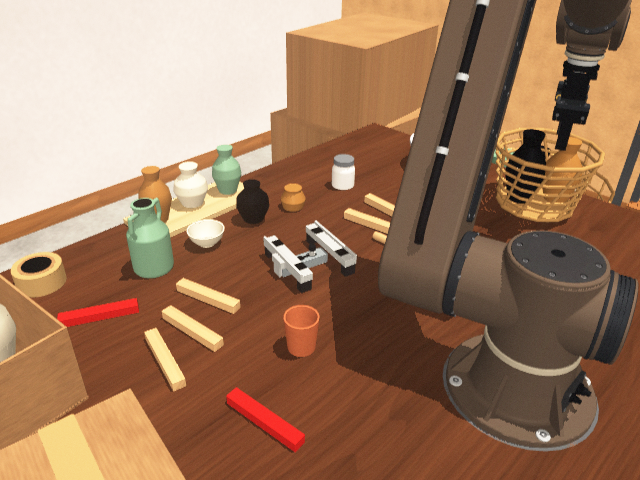

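```bash
python3 - <<'E'
from h import *
t=cv2.imread('pics/t0.png');s=cv2.imread('pics/s0.png')
a=cv2.resize(t[190:290,280:370],None,fx=5,fy=5,interpolation=cv2.INTER_CUBIC)
b=cv2.resize(s[210:300,255:365],(611,500),interpolation=cv2.INTER_CUBIC)
a=cv2.resize(a,(450,500))
cv2.imwrite('pics/stand0.png',cv2.resize(np.hstack([a,b]),(800,377)) if 0 else np.hstack([a[:,:],b])[:, :1061])
cv2.imwrite('pics/stand0a.png',a);cv2.imwrite('pics/stand0b.png',b)
hsv=cv2.cvtColor(t,cv2.COLOR_BGR2HSV)
m=cv2.inRange(hsv,(15,60,170),(32,160,255))
n,l,st,ce=cv2.connectedComponentsWithStats(m)
for i in range(1,n):
    if 150<st[i,4]<900:
        pts=np.argwhere(l==i)[:,::-1].astype(np.float32)
        W=np.array([px2w('t0',p,20)[:2] for p in pts]);c=W.mean(0)
        w,v=np.linalg.eigh(np.cov((W-c).T));d=v[:,1]
        r=cv2.minAreaRect(W.astype(np.float32))
        print(ce[i].round(1),st[i,4],c.round(1),'yaw',np.degrees(np.arctan2(d[1],d[0])).round(1),np.round(np.sqrt(12*w),1),'rect',np.round(r[0],1),np.round(r[1],1))
E
```

```text
[575.6  60.8] 210 [1021.7 -709.3] yaw 51.8 [36.  66.3] rect [1028.8 -720.6] [65.3 58.3]
[158.7 109.4] 599 [875.5 467. ] yaw 73.2 [103.3 103.8] rect [876.7 467.6] [97.2 98.3]
[620.6 108. ] 178 [ 885.6 -832.3] yaw 89.9 [17.  97.1] rect [ 885.7 -837.5] [17.3 93.7]
[383.2 159.3] 253 [ 736.3 -161.7] yaw 178.7 [42.2 50.7] rect [ 733.6 -164.7] [59.  48.8]
[635.5 213.9] 319 [ 585.6 -862.6] yaw -178.2 [ 32.2 208. ] rect [ 569.9 -849.4] [ 44.7 212.3]
[238.7 217.1] 439 [572.8 238.9] yaw -165.0 [ 22.8 148.5] rect [573.  239.1] [147.5  23.1]
[624.3 216.5] 481 [ 578.2 -831.1] yaw 144.3 [60.7 80.2] rect [ 584.4 -827.1] [69.1 87.2]
[440.1 230.6] 445 [ 537.2 -318.3] yaw 175.8 [ 23.  149.3] rect [ 537.7 -318.4] [ 23. 149.]
[409.  235.6] 440 [ 523.1 -231.9] yaw -170.5 [ 22.7 149.3] rect [ 524.  -231.8] [150.1  23.1]
[209.1 238.4] 447 [513.6 319.5] yaw -173.4 [ 22.9 148.5] rect [513.8 319.6] [148.8  23. ]
[179.1 250. ] 455 [481.4 401.2] yaw 166.9 [ 23.2 148.5] rect [481.8 401.2] [ 23.3 148.4]
[469.5 256.1] 451 [ 466.9 -398.6] yaw 166.5 [ 23.1 149.2] rect [ 467.3 -398.8] [ 23.2 148.6]
[623.5 246.5] 538 [ 494.7 -825.5] yaw -142.4 [56.6 96.4] rect [ 490.6 -827.4] [102.4  75.2]
[395.1 268.9] 210 [ 431.1 -192.9] yaw -175.6 [17.1 94. ] rect [ 430.7 -192.7] [93.9 17.6]
[ 17.8 307.9] 355 [322.3 836.1] yaw 67.9 [ 38.9 103.6] rect [323.6 837.1] [113.5  42.2]
```

View pics/stand0a.png

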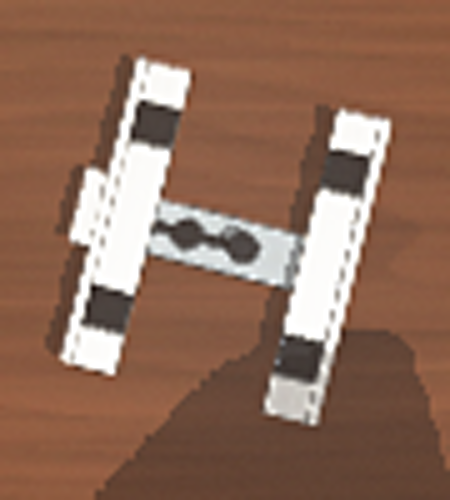

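View pics/stand0b.png

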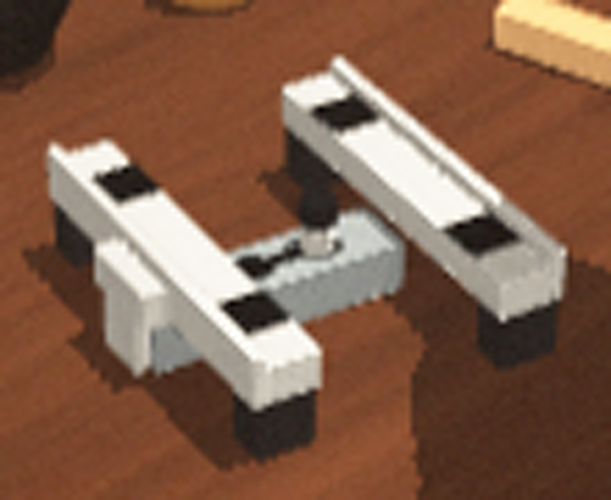

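```bash
cat > fit.py <<'E'
from h import *
from scipy.optimize import least_squares
def fitbed(obs,S):
    # obs: list of (camfile,(u,v),(bx,by,bz))
    def f(p):
        c,s=np.cos(p[2]),np.sin(p[2]);o=[]
        for cam,uv,b in obs:
            X=[p[0]+c*b[0]-s*b[1],p[1]+s*b[0]+c*b[1],b[2]]
            o+=list(w2px(cam,X)-np.array(uv))
        return o
    r=least_squares(f,[545,0,np.radians(-12)]);return r.x,r.fun
E
python3 - <<'E'
from fit import *
T=lambda u,v:(280+(u-2)/5,190+(v-2)/5)
Sd=lambda u,v:(255+(u-2.3)/5.555,210+(v-2.3)/5.555)
A=[('t0',T(345,172),(52,-69,45)),('t0',T(299,357),(-52,-69,45)),('t0',T(155,124),(52,37,45)),('t0',T(107,309),(-52,37,45))]
B=[('s0',Sd(345,112),(52,-69,45)),('s0',Sd(484,232),(-52,-69,45)),('s0',Sd(127,183),(52,37,45)),('s0',Sd(254,311),(-52,37,45))]
C=[('t0',T(244,247),(0,-25,48)),('s0',Sd(319,180+18),(0,-25,48))]
for n,o in(('A',A),('B',B),('AB',A+B)):
    p,f=fitbed(o,0);print(n,p[:2].round(1),np.degrees(p[2]).round(2),f.round(1))
    c,s=np.cos(p[2]),np.sin(p[2]);X=[p[0]+s*25,p[1]-c*25,48];print('btn',np.round(X,1),[w2px(q[0],X).round(1) for q in C],C[0][1],C[1][1])
E
```

```text
A [518.6  16.1] -14.02 [-0.2 -0.  -0.2 -0.   0.1  0.1  0.3  0. ]
btn [512.5  -8.2  48. ] [array([328.1, 238.4]), array([312.4, 246.1])] (328.4, 239.0) (312.011701170117, 245.2295229522952)
B [522.7  11.6] -13.87 [ 0.2  0.2 -0.2 -0.1 -0.1 -0.   0.2 -0.1]
btn [516.7 -12.7  48. ] [array([329.8, 236.8]), array([312.5, 244.6])] (328.4, 239.0) (312.011701170117, 245.2295229522952)
AB [519.9  14.6] -13.95 [ 0.4 -0.5  0.3 -0.5  0.6 -0.4  0.8 -0.4  0.2  1.2 -0.2  1.  -0.2  1.
  0.   1.1]
btn [513.8  -9.6  48. ] [array([328.7, 237.9]), array([312.5, 245.6])] (328.4, 239.0) (312.011701170117, 245.2295229522952)
```

```bash
cat > plan.py <<'E'
from h import *
from scipy.spatial.transform import Rotation as Ro
BED=np.array([520.5,14.0]);YAW=-13.95
def bed(x,y):
    c,s=np.cos(np.radians(YAW)),np.sin(np.radians(YAW));return BED+[c*x-s*y,s*x+c*y]
def pose():
    s=env.state();return s['eef_pos'],s['tcp_rot']
def row(target,yaw,n=None,frm=None,half=False):
    """identical rows (n of them) from the present pose to target (mm), tool down, yaw deg"""
    p0,r0=pose() if frm is None else frm
    R0=Ro.from_euler('xyz',r0)
    if half: # choose nearer half turn
        y0=np.degrees(r0[2]); yaw=yaw+180*round((y0-yaw)/180)
    R1=Ro.from_euler('xyz',[np.pi,0,np.radians(yaw)])
    w=(R0.inv()*R1).as_rotvec(); D=R0.inv().apply(np.array(target,float)-p0)
    if n is None: n=int(max(np.ceil(np.linalg.norm(D)*1.1/40),np.ceil(np.degrees(np.linalg.norm(w))/7.1),1))
    A=sum(Ro.from_rotvec(w*k/n).as_matrix() for k in range(n))
    d=np.linalg.solve(A,D)
    print('n=%d'%n,[*(d/1000).round(4),*np.degrees(w/n).round(2)],'yaw',round(yaw,1)); return np.array(target,float),np.array([np.pi,0,np.radians(yaw)])
def slats(f):
    t=cv2.imread('pics/'+f+'.png');m=cv2.inRange(cv2.cvtColor(t,cv2.COLOR_BGR2HSV),(15,60,110),(32,170,255))
    n,l,st,ce=cv2.connectedComponentsWithStats(m);o=[]
    for i in range(1,n):
        if 150<st[i,4]<700:
            W=np.array([px2w(f,p[::-1],20)[:2] for p in np.argwhere(l==i)]);c=W.mean(0)
            w,v=np.linalg.eigh(np.cov((W-c).T));q=np.sqrt(12*w)
            if 18<q[0]<28 and 130<q[1]<165: o.append([*c,np.degrees(np.arctan2(v[1,1],v[0,1]))%180])
    return o
E
python3 - <<'E'
from plan import *
f=row([*bed(0,-25),130],76.05)
E
```

```text
n=18 [np.float64(0.0351), np.float64(-0.0102), np.float64(0.0047), np.float64(-0.0), np.float64(-0.0), np.float64(-3.0)] yaw 76.0
```

Call:
servo_tool --pt "0.035 -0.01 0.005 0 0 -3 45" --pt "0.035 -0.01 0.005 0 0 -3 45" --pt "0.035 -0.01 0.005 0 0 -3 45" --pt "0.035 -0.01 0.005 0 0 -3 45" --pt "0.035 -0.01 0.005 0 0 -3 45" --pt "0.035 -0.01 0.005 0 0 -3 45" --pt "0.035 -0.01 0.005 0 0 -3 45" --pt "0.035 -0.01 0.005 0 0 -3 45"

```text
t: 0.77
eef_pos: [427.8, -359.0, 170.2]
tcp_rot: [-3.14, 0.0, 0.81]
ft_force: [1.0, -0.9, 0.2]
opening: 0.502
```

Call:
servo_tool --pt "0.035 -0.01 0.005 0 0 -3 45" --pt "0.035 -0.01 0.005 0 0 -3 45" --pt "0.035 -0.01 0.005 0 0 -3 45" --pt "0.035 -0.01 0.005 0 0 -3 45" --pt "0.035 -0.01 0.005 0 0 -3 45" --pt "0.035 -0.01 0.005 0 0 -3 45" --pt "0.035 -0.01 0.005 0 0 -3 45" --pt "0.035 -0.01 0.005 0 0 -3 45"

```text
t: 1.43
eef_pos: [514.4, -68.2, 126.8]
tcp_rot: [-3.138, -0.001, 1.25]
ft_force: [0.0, -1.5, -0.6]
opening: 0.45
```

```bash
python3 - <<'E'
from plan import *
print(pose());row([*bed(0,-25),100],76.05)
E
```

```text
(array([514.38035001, -68.24180432, 126.76373879]), array([-3.13819615e+00, -9.68603184e-04,  1.24974504e+00]))
n=2 [np.float64(0.0277), np.float64(-0.0085), np.float64(0.0134), np.float64(-0.1), np.float64(-0.03), np.float64(-2.22)] yaw 76.0
```

Call:
servo_tool --pt "0.028 -0.008 0.013 -0.1 0 -2.2 45" --pt "0.028 -0.008 0.013 -0.1 0 -2.2 45" --pt "0 0 0 0 0 0 45" --pt "0 0 0 0 0 0 45"

```text
t: 1.77
eef_pos: [514.7, -0.4, 98.5]
tcp_rot: [-3.14, -0.001, 1.341]
ft_force: [0.8, -0.2, 0.4]
opening: 0.45
```

```bash
python3 - <<'E'
from plan import *
print(pose());row([*bed(0,-25),60],76.05)
s=snap('side','s1')['img'];snap('top','t1')
X=[*pose()[0]];print(w2px('s1',X),w2px('t1',X))
cv2.imwrite('pics/s1c.png',cv2.resize(s[150:310,230:390],(640,640),interpolation=cv2.INTER_CUBIC))
E
```

```text
(array([ 5.14676771e+02, -4.18400259e-01,  9.85249048e+01]), array([-3.13968367e+00, -1.33974427e-03,  1.34108316e+00]))
n=2 [np.float64(-0.0048), np.float64(0.0011), np.float64(0.0193), np.float64(-0.05), np.float64(-0.04), np.float64(0.39)] yaw 76.0
[309.80735081 227.60567491] [325.86810618 236.11160444]
```

View pics/s1c.png

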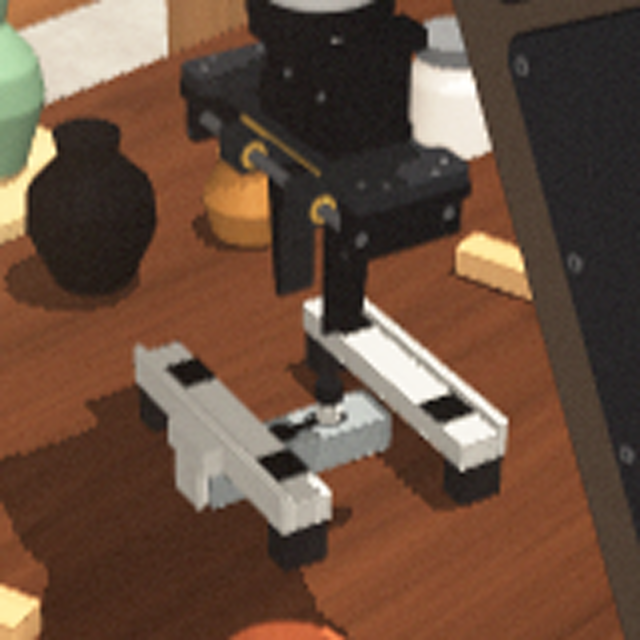

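Call:
servo_tool --pt "-0.0055 0.002 0.01 0 0 0.4 45" --pt "-0.0055 0.002 0.01 0 0 0.4 45" --pt "0 0 0.01 0 0 0 45" --pt "0 0 0 0 0 0 45" --pt "0 0 0 0 0 0 45"

```text
t: 2.28
eef_pos: [517.1, -19.8, 66.6]
tcp_rot: [3.141, -0.001, 1.315]
ft_force: [0.9, -1.1, 0.0]
opening: 0.448
```

```bash
sed -i 's/BED=.*/BED=np.array([521.8,12.6]);YAW=-13.95/' plan.py; python3 - <<'E'
from plan import *
print(pose());row([*bed(0,-25),37],76.05,2);row([*bed(0,-25),37],76.05,4)
E
```

```text
(array([517.11909157, -19.83951979,  66.57214104]), array([ 3.14059619e+00, -1.35201056e-03,  1.31496577e+00]))
n=2 [np.float64(0.0038), np.float64(-0.0017), np.float64(0.0148), np.float64(0.03), np.float64(-0.04), np.float64(-0.35)] yaw 76.0
n=4 [np.float64(0.0019), np.float64(-0.0008), np.float64(0.0074), np.float64(0.01), np.float64(-0.02), np.float64(-0.18)] yaw 76.0
```

Call:
servo_tool --pt "0.004 -0.002 0.01 0 0 -0.35 45" --pt "0.004 -0.001 0 0 0 -0.35 45" --pt "0 0 0 0 0 0 45"

```text
t: 2.53
eef_pos: [516.5, -13.5, 56.5]
tcp_rot: [3.14, -0.001, 1.324]
ft_force: [0.2, 1.6, -0.0]
opening: 0.447
```

Call:
servo_tool --pt "0 0 0 0 0 0 45"

```text
t: 2.62
eef_pos: [516.7, -13.7, 56.8]
tcp_rot: [3.14, -0.001, 1.323]
ft_force: [-0.1, 0.3, 0.2]
opening: 0.452
```

Call:
servo_tool --pt "0.002 -0.001 0.01 0 0 0 45" --pt "0 0 0.01 0 0 0 45" --pt "0 0 0 0 0 0 45" --pt "0 0 0 0 0 0 24"

```text
t: 2.95
eef_pos: [516.8, -11.6, 36.0]
tcp_rot: [3.138, -0.001, 1.323]
ft_force: [-0.0, -0.4, -0.2]
opening: 0.424
```

Call:
servo_tool --pt "0 0 0 0 0 0 20" --pt "0 0 0 0 0 0 20"

```text
t: 3.12
eef_pos: [516.7, -11.5, 35.6]
tcp_rot: [3.139, -0.001, 1.323]
ft_force: [-0.6, 0.1, 0.9]
opening: 0.299
```

Call:
servo_tool --pt "0 0 0 0 0 0 14" --pt "0 0 0 0 0 0 10" --pt "0 0 0 0 0 0 5" --pt "0 0 0 0 0 0 5"

```text
t: 3.45
eef_pos: [512.2, -10.5, 35.5]
tcp_rot: [-3.134, -0.001, 1.323]
ft_force: [-0.4, -1.1, 2.7]
opening: 0.159
```

Call:
servo_tool --pt "0 0 0.005 0 0 0 5" --pt "0 0 0.0045 0 0 0 5" --pt "0 0 0.001 0 0 0 5"

```text
t: 3.7
eef_pos: [512.3, -10.6, 25.3]
tcp_rot: [-3.136, -0.001, 1.323]
ft_force: [-2.8, -0.9, 15.5]
opening: 0.157
```

Call:
servo_tool --pt "0.004 0 0 0 0 0 5" --pt "0.004 0 0 0 0 0 5" --pt "0.004 0 0 0 0 0 5" --pt "0.004 0 0 0 0 0 5" --pt "0 0 0 0 0 0 5"

```text
t: 4.12
eef_pos: [516.2, 4.7, 25.4]
tcp_rot: [-3.136, -0.0, 1.322]
ft_force: [-2.5, 2.2, 7.2]
opening: 0.153
```

Call:
servo_tool --pt "0.004 0 0 0 0 0 5" --pt "0.004 0 0 0 0 0 5" --pt "0.004 0 -0.001 0 0 0 5" --pt "0.0035 0 -0.0005 0 0 0 5" --pt "0 0 0 0 0 0 5"

```text
t: 4.53
eef_pos: [519.9, 19.7, 26.1]
tcp_rot: [-3.135, 0.001, 1.323]
ft_force: [-2.3, 1.1, 6.0]
opening: 0.157
```

Call:
servo_tool --pt "0.0008 0 0 0 0 0 5" --pt "0 0 -0.003 0 0 0 5" --pt "0 0 -0.003 0 0 0 5" --pt "0 0 -0.002 0 0 0 5"

```text
t: 4.87
eef_pos: [519.9, 20.6, 30.5]
tcp_rot: [-3.132, 0.001, 1.323]
ft_force: [6.9, -1.5, -30.8]
opening: 0.153
```

Call:
servo_tool --pt "0 0 0 0 0 0 35" --pt "0 0 0 0 0 0 35" --pt "0 0 0 0 0 0 35"

```text
t: 5.12
eef_pos: [520.4, 20.6, 30.8]
tcp_rot: [-3.133, 0.0, 1.322]
ft_force: [-0.3, 0.0, -0.1]
opening: 0.309
```

Call:
servo_tool --pt "0 0 -0.02 0 0 0 35" --pt "0 0 -0.04 0 0 0 50" --pt "0 0 -0.04 0 0 0 50" --pt "0 0 -0.04 0 0 0 50" --pt "0 0 -0.01 0 0 0 50" --pt "0 0 0 0 0 0 50"

```text
t: 5.62
eef_pos: [521.3, 20.5, 189.1]
tcp_rot: [-3.133, -0.0, 1.322]
ft_force: [0.6, -0.5, -1.0]
opening: 0.493
```

```bash
python3 - <<'E'
from plan import *
s=snap('side','s2')['img'];t=snap('top','t2')['img']
a=cv2.resize(s[200:310,250:370],(436,400),interpolation=cv2.INTER_CUBIC)
b=cv2.resize(t[190:290,275:365],(360,400),interpolation=cv2.INTER_CUBIC)
cv2.imwrite('pics/c2.png',np.hstack([a,b]))
print(slats('t2'))
E
```

```text
[[np.float64(573.7266727630235), np.float64(239.1158226643457), np.float64(14.836593028673121)], [np.float64(537.0779803624024), np.float64(-318.2483048803912), np.float64(175.71973554552946)], [np.float64(523.5704525710961), np.float64(-231.874914500268), np.float64(9.651473882096667)], [np.float64(513.8479164790203), np.float64(319.5437924259527), np.float64(6.62143367402183)], [np.float64(480.96853440531424), np.float64(401.1614762573796), np.float64(167.05988629718118)], [np.float64(467.14817271566454), np.float64(-398.467031545047), np.float64(166.36478910842385)]]
```

View pics/c2.png

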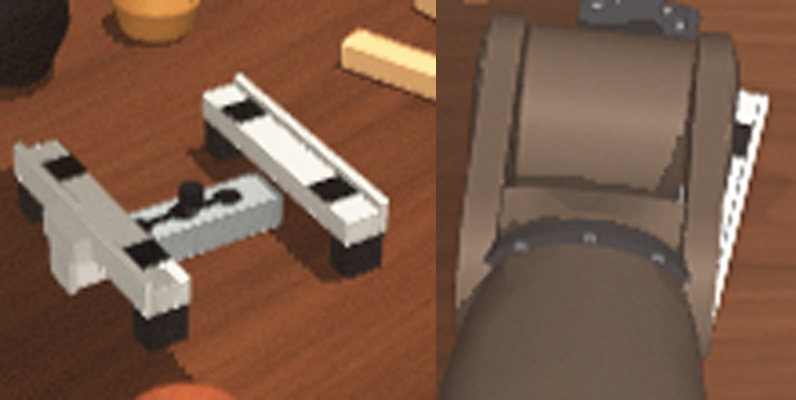

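```bash
python3 - <<'E'
from fit import *
Q=lambda u,v:(250+(u-1.3)/3.633,200+(v-1.3)/3.636)
ob=[(Q(241,110),(52,-69)),(Q(333,188),(-52,-69)),(Q(65,167),(52,None)),(Q(148,253),(-52,None))]
def f(p,ret=0):
    c,s=np.cos(p[2]),np.sin(p[2]);o=[]
    for uv,b in ob:
        by=b[1] if b[1] else 37+p[3]
        o+=list(w2px('s2',[p[0]+c*b[0]-s*by,p[1]+s*b[0]+c*by,45])-np.array(uv))
    return o
r=least_squares(f,[520,14,-.24,30]);print(r.x,r.fun.round(2))
p=r.x;c,s=np.cos(p[2]),np.sin(p[2])
def B(x,y,z): u=w2px('s2',[p[0]+c*x-s*y,p[1]+s*x+c*y,z]);return (u-[250,200])*3.633
for y in(-25,p[3]-25,7):print(y,B(0,y,48),B(0,y,40),B(0,y,24))
E
```

```text
[ 5.23087139e+02  1.26158809e+01 -2.35047226e-01  2.40897852e+01] [ 0.23  0.12 -0.22 -0.11 -0.09  0.2   0.09 -0.17]
-25 [225.3069034  162.37923741] [225.18794977 173.07263224] [224.95247337 194.24089871]
-0.9102147953443094 [192.08177121 173.54013448] [192.07671057 184.28931731] [192.06669362 205.56609391]
7 [181.04308402 177.2482206 ] [181.07630827 188.01578758] [181.14206991 209.32831263]
```

Call:
servo_tool --pt "-0.016 -0.001 0.03 0 0 0 0" --pt "-0.016 0 0.03 0 0 0 0" --pt "0 0 0.03 0 0 0 0" --pt "0 0 0.02 0 0 0 0" --pt "0 0 0 0 0 0 0" --pt "0 0 0 0 0 0 0"

```text
t: 6.22
eef_pos: [506.6, -10.5, 66.5]
tcp_rot: [-3.122, 0.001, 1.323]
ft_force: [-0.3, 0.3, 0.9]
opening: 0.135
```

Call:
servo_tool --pt "0.001 0.0025 0.01 -0.6 0 0 0" --pt "0.001 0.0025 0.01 -0.5 0 0 0" --pt "0 0 0 0 0 0 0" --pt "0 0 0 0 0 0 0"

```text
t: 6.55
eef_pos: [511.8, -9.2, 46.9]
tcp_rot: [-3.14, 0.001, 1.323]
ft_force: [0.9, -0.8, -0.1]
opening: 0.004
```

Call:
servo_tool --pt "0 0 0.008 0 0 0 0" --pt "0 0 0.008 0 0 0 0" --pt "0 0 0 0 0 0 0" --pt "0 0 0 0 0 0 0"

```text
t: 6.88
eef_pos: [512.7, -9.1, 31.8]
tcp_rot: [3.14, 0.0, 1.324]
ft_force: [0.7, 0.3, -0.5]
opening: 0.005
```

Call:
servo_tool --pt "0.003 0 0 0 0 0 0" --pt "0.003 0 0 0 0 0 0" --pt "0 0 0 0 0 0 0"

```text
t: 7.13
eef_pos: [514.3, -2.9, 32.1]
tcp_rot: [3.14, 0.0, 1.323]
ft_force: [-0.3, -1.2, -0.7]
opening: 0.003
```

Call:
servo_tool --pt "0.003 0 0 0 0 0 0" --pt "0 0 0 0 0 0 0"

```text
t: 7.3
eef_pos: [515.0, 0.1, 32.3]
tcp_rot: [3.14, 0.001, 1.324]
ft_force: [0.5, 1.2, 0.9]
opening: 0.005
```

Call:
servo_tool --pt "0.002 0 0 0 0 0 0" --pt "0.002 0 0 0 0 0 0" --pt "0 0 0 0 0 0 0"

```text
t: 7.55
eef_pos: [516.1, 4.4, 32.5]
tcp_rot: [3.14, 0.001, 1.324]
ft_force: [-1.1, -1.1, -0.7]
opening: 0.003
```

Call:
servo_tool --pt "0.002 0 0 0 0 0 0" --pt "0 0 0 0 0 0 0"

```text
t: 7.72
eef_pos: [516.4, 5.6, 32.5]
tcp_rot: [3.14, 0.002, 1.325]
ft_force: [-1.6, -7.8, -0.5]
opening: 0.002
```

```bash
python3 - <<'E'
from plan import *
print(env.state()['ft_force'],pose())
s=snap('side','s3')['img']
a=cv2.resize(s[170:310,240:380],(700,700),interpolation=cv2.INTER_CUBIC)[:590]
cv2.imwrite('pics/c3.png',a)
E
```

```text
[-1.59711817 -7.76156184 -0.48730124] (array([516.35674182,   5.57902334,  32.48660214]), array([3.14038751e+00, 2.45151186e-03, 1.32486574e+00]))
```

View pics/c3.png

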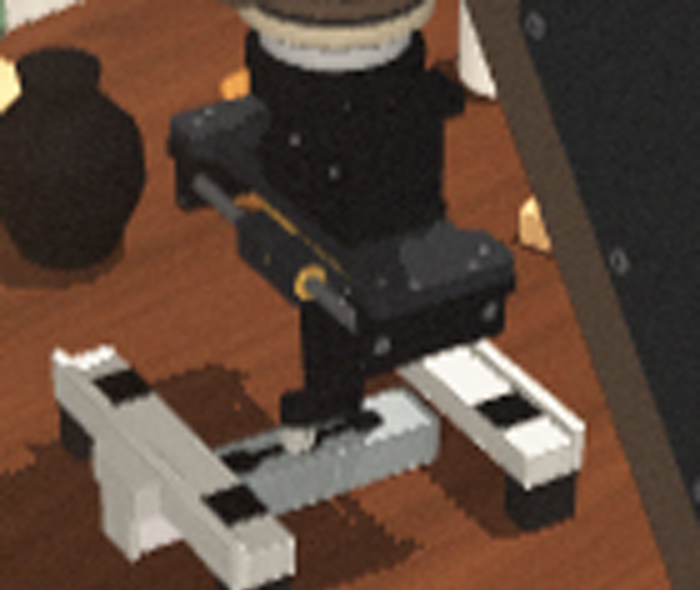

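Call:
servo_tool --pt "-0.006 0 0 0 0 0 0" --pt "-0.004 0 -0.03 0 0 0 60" --pt "0 0 -0.04 0 0 0 60" --pt "0 0 -0.03 0 0 0 60" --pt "0 0 0 0 0 0 60" --pt "0 0 0 0 0 0 60"

```text
t: 8.27
eef_pos: [513.2, -4.7, 135.4]
tcp_rot: [-3.14, 0.001, 1.324]
ft_force: [-0.1, 0.6, -0.4]
opening: 0.295
```

```bash
sed -i 's/BED=.*/BED=np.array([518.6,16.1]);YAW=-13.95/' plan.py; python3 - <<'E'
from plan import *
print(pose());row([523.6,-231.9,80],9.65,11)
print(env.state()['joints'])
E
```

```text
(array([513.23131625,  -4.734068  , 135.41743836]), array([-3.14002927e+00,  1.40110841e-03,  1.32389991e+00]))
n=11 [np.float64(-0.0149), np.float64(0.016), np.float64(0.005), np.float64(-0.0), np.float64(0.01), np.float64(6.02)] yaw 9.7
[-1.37323369e-01  4.38181233e-01  1.91679160e+00 -1.72276424e-03
  7.88327787e-01  1.10789793e-01]
```

Call:
servo_tool --pt "-0.015 0.016 0.005 0 0 6 60" --pt "-0.015 0.016 0.005 0 0 6 60" --pt "-0.015 0.016 0.005 0 0 6 60" --pt "-0.015 0.016 0.005 0 0 6 60" --pt "-0.015 0.016 0.005 0 0 6 60" --pt "-0.015 0.016 0.005 0 0 6 60" --pt "-0.015 0.016 0.005 0 0 6 60" --pt "-0.015 0.016 0.005 0 0 6 60"

```text
t: 8.93
eef_pos: [546.1, -174.3, 87.3]
tcp_rot: [-3.137, 0.004, 0.457]
ft_force: [0.5, -0.2, 0.5]
opening: 0.601
```

Call:
servo_tool --pt "-0.015 0.016 0.005 0 0 6 60" --pt "-0.015 0.016 0.005 0 0 6 60" --pt "-0.015 0.016 0.005 0 0 6 60" --pt "0 0 0 0 0 0 60" --pt "0 0 0 0 0 0 60" --pt "0 0 0 0 0 0 60"

```text
t: 9.43
eef_pos: [515.5, -239.7, 62.8]
tcp_rot: [-3.132, 0.012, 0.119]
ft_force: [-0.9, 0.2, 0.2]
opening: 0.601
```

```bash
python3 - <<'E'
from plan import *
print(pose());row([523.6,-231.9,40],9.65,2);row([523.6,-231.9,5],9.65,4)
E
```

```text
(array([ 515.46652411, -239.67898098,   62.82973237]), array([-3.13184209,  0.0124001 ,  0.11886592]))
n=2 [np.float64(0.0046), np.float64(-0.0032), np.float64(0.0114), np.float64(-0.29), np.float64(0.35), np.float64(-1.42)] yaw 9.7
n=4 [np.float64(0.0024), np.float64(-0.0016), np.float64(0.0144), np.float64(-0.14), np.float64(0.17), np.float64(-0.71)] yaw 9.7
```

Call:
servo_tool --pt "0.0046 -0.003 0.01 -0.3 0.35 -1.4 60" --pt "0.0046 -0.003 0.01 -0.3 0.35 -1.4 60" --pt "0 0 0 0 0 0 60" --pt "0 0 0 0 0 0 60"

```text
t: 9.77
eef_pos: [525.0, -229.2, 41.8]
tcp_rot: [3.141, -0.0, 0.179]
ft_force: [-0.5, -0.7, -0.8]
opening: 0.6
```

```bash
python3 - <<'E'
from plan import *
print(pose());row([523.6,-231.9,5],9.65,4)
E
```

```text
(array([ 525.04506725, -229.19081829,   41.84257437]), array([ 3.14134126e+00, -4.51059776e-04,  1.78779209e-01]))
n=4 [np.float64(-0.0005), np.float64(0.0006), np.float64(0.0092), np.float64(0.0), np.float64(-0.01), np.float64(0.15)] yaw 9.7
```

Call:
servo_tool --pt "-0.001 0.001 0.01 0 0 0.3 60" --pt "-0.001 0.001 0.01 0 0 0.2 60" --pt "0 0 0.01 0 0 0 60" --pt "0 0 0.005 0 0 0 60" --pt "0 0 0 0 0 0 20" --pt "0 0 0 0 0 0 15" --pt "0 0 0 0 0 0 15" --pt "0 0 0 0 0 0 15"

```text
t: 10.43
eef_pos: [523.6, -231.1, 3.8]
tcp_rot: [3.142, -0.0, 0.17]
ft_force: [0.1, -0.5, 0.5]
opening: 0.372
```

Call:
servo_tool --pt "0 0 0 0 0 0 15" --pt "0 0 0 0 0 0 15" --pt "0 0 -0.02 0 0 0 15" --pt "0 0 -0.04 0 0 0 15" --pt "0 0 -0.04 0 0 0 15" --pt "0 0 -0.04 0 0 0 15" --pt "0 0 0 0 0 0 15" --pt "0 0 0 0 0 0 15"

```text
t: 11.1
eef_pos: [523.1, -231.0, 150.5]
tcp_rot: [-3.141, 0.0, 0.17]
ft_force: [0.5, 0.1, -1.6]
opening: 0.256
```

```bash
python3 - <<'E'
from plan import *
print(pose(),bed(52,0));
# where the slat sits in jaws, seen by side cam
row([*bed(52,0),110],76.05,13)
print(env.state()['opening'])
E
```

```text
(array([ 523.13341763, -230.9887538 ,  150.46914562]), array([-3.14109410e+00,  2.76059440e-04,  1.70115941e-01])) [569.06633662   3.56409684]
n=13 [np.float64(0.0152), np.float64(-0.0121), np.float64(0.0031), np.float64(-0.0), np.float64(-0.0), np.float64(-5.1)] yaw 76.0
0.25575834512086604
```

Call:
servo_tool --pt "0.015 -0.012 0.003 0 0 -5.1 15" --pt "0.015 -0.012 0.003 0 0 -5.1 15" --pt "0.015 -0.012 0.003 0 0 -5.1 15" --pt "0.015 -0.012 0.003 0 0 -5.1 15" --pt "0.015 -0.012 0.003 0 0 -5.1 15" --pt "0.015 -0.012 0.003 0 0 -5.1 15" --pt "0.015 -0.012 0.003 0 0 -5.1 15" --pt "0.015 -0.012 0.003 0 0 -5.1 15"

```text
t: 11.77
eef_pos: [583.6, -90.7, 121.4]
tcp_rot: [-3.141, 0.001, 0.906]
ft_force: [0.8, 0.3, -1.0]
opening: 0.254
```

Call:
servo_tool --pt "0.015 -0.012 0.003 0 0 -5.1 15" --pt "0.015 -0.012 0.003 0 0 -5.1 15" --pt "0.015 -0.012 0.003 0 0 -5.1 15" --pt "0.015 -0.012 0.003 0 0 -5.1 15" --pt "0 0 0 0 0 0 15" --pt "0 0 0 0 0 0 15"

```text
t: 12.27
eef_pos: [569.2, -7.8, 102.0]
tcp_rot: [-3.131, 0.002, 1.288]
ft_force: [0.3, 0.0, 0.3]
opening: 0.251
```

```bash
python3 - <<'E'
from plan import *
print(pose());row([*bed(52,0),80],76.05,3)
E
```

```text
(array([569.16233488,  -7.78264814, 102.01847287]), array([-3.13131279e+00,  1.55960647e-03,  1.28805204e+00]))
n=3 [np.float64(0.0036), np.float64(-0.001), np.float64(0.0073), np.float64(-0.2), np.float64(0.03), np.float64(-0.75)] yaw 76.0
```

Call:
servo_tool --pt "0.0036 -0.001 0.008 -0.2 0 -0.75 15" --pt "0.0036 -0.001 0.008 -0.2 0 -0.75 15" --pt "0.0036 -0.001 0.006 -0.2 0 -0.75 15" --pt "0 0 0 0 0 0 15" --pt "0 0 0 0 0 0 15"

```text
t: 12.68
eef_pos: [569.2, 2.1, 76.1]
tcp_rot: [3.142, 0.002, 1.324]
ft_force: [0.9, -0.1, 0.2]
opening: 0.248
```

```bash
python3 - <<'E'
from plan import *
print(pose());row([*bed(52,0),60],76.05,2)
s=snap('side','s4')['img'];t=snap('top','t4')['img']
a=cv2.resize(s[190:310,240:370],(433,400),interpolation=cv2.INTER_CUBIC)
b=cv2.resize(t[190:290,275:365],(360,400),interpolation=cv2.INTER_CUBIC)
cv2.imwrite('pics/c4.png',np.hstack([a,b]))
E
```

```text
(array([569.21349591,   2.09758475,  76.1345309 ]), array([3.14159091e+00, 1.78821103e-03, 1.32364244e+00]))
n=2 [np.float64(0.0007), np.float64(-0.0003), np.float64(0.0081), np.float64(-0.0), np.float64(0.05), np.float64(-0.11)] yaw 76.0
```

View pics/c4.png

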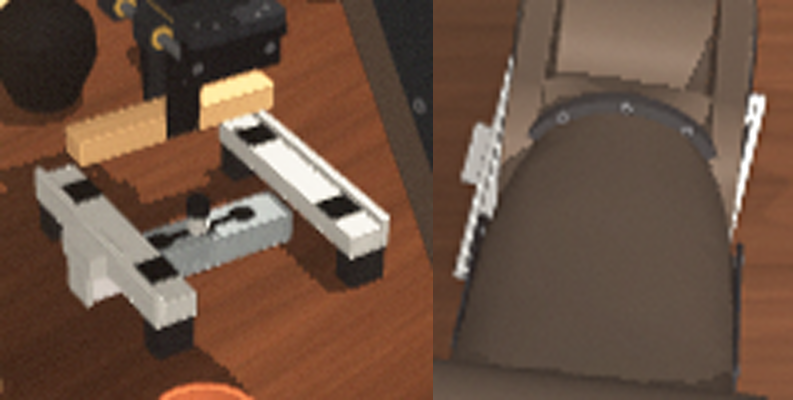

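```bash
python3 - <<'E'
from fit import *
Q=lambda u,v:(240+(u-1.2)/3.331,190+(v-1.2)/3.333)
ob=[('s4',Q(257,133),(52,-69,45)),('s4',Q(335,207),(-52,-69,45)),('s4',Q(82,190),(52,69,45)),('s4',Q(157,268),(-52,69,45))]
p,f=fitbed(ob,0);print(p,np.degrees(p[2]),f.round(2))
c,s=np.cos(p[2]),np.sin(p[2])
def tob(u,v,z):
    X=px2w('s4',Q(u,v),z);d=X[:2]-p[:2];return np.round([c*d[0]+s*d[1],-s*d[0]+c*d[1]],1)
print(tob(84,165,72.3),tob(273,105,72.3),tob(67,127,92.3),tob(271,71,92.3), 'expect x 40 y 75; top-left x64; ')
d=np.array([569.2,2.1])-p[:2];print('tcp in side bed',c*d[0]+s*d[1],-s*d[0]+c*d[1])
E
```

```text
[ 5.23587194e+02  1.27753615e+01 -2.48581826e-01] -14.242689479028678 [-0.32  0.52  0.63 -0.28 -0.05 -0.22 -0.26 -0.04]
[40.1 72.3] [ 42.4 -76.7] [59.3 74.4] [ 54.2 -82. ] expect x 40 y 75; top-left x64; 
tcp in side bed 46.83722881901603 0.8748759713986853
```

Call:
servo_tool --pt "0.0015 -0.0005 0.01 0 0 -0.2 15" --pt "0.001 -0.0005 0.01 0 0 0 15" --pt "0 0 0.004 0 0 0 15" --pt "0 0 0 0 0 0 15"

```text
t: 13.12
eef_pos: [569.4, 4.2, 50.8]
tcp_rot: [3.139, 0.002, 1.326]
ft_force: [-0.1, 1.2, 0.5]
opening: 0.247
```

Call:
servo_tool --pt "0 0 0.002 0 0 0 15" --pt "0 0 0 0 0 0 15"

```text
t: 13.28
eef_pos: [569.6, 4.2, 49.0]
tcp_rot: [3.139, 0.001, 1.326]
ft_force: [-0.1, -0.2, -1.1]
opening: 0.253
```

Call:
servo_tool --pt "0 0 0 0 0 0 30" --pt "0 0 0 0 0 0 50" --pt "0 0 0 0 0 0 50" --pt "0 0 0 0 0 0 50" --pt "0 0 -0.02 0 0 0 50" --pt "0 0 -0.04 0 0 0 60" --pt "0 0 -0.04 0 0 0 60" --pt "0 0 0 0 0 0 60"

```text
t: 13.95
eef_pos: [568.8, 4.4, 150.6]
tcp_rot: [-3.139, 0.002, 1.326]
ft_force: [-0.0, 0.5, 1.1]
opening: 0.589
```

```bash
python3 - <<'E'
from plan import *
snap('top','t5');S=slats('t5')
for q in S:print(np.round(q,1))
r=min([q for q in S if q[1]<-250],key=lambda q:-q[1])
print(pose());row([*r[:2],80],r[2]-180 if r[2]>90 else r[2],13)
row([*r[:2],80],r[2]-180 if r[2]>90 else r[2],14)
E
```

```text
[574.9 239.6  14.6]
[ 536.7 -318.2  175.7]
[515.5 319.6   6.8]
[480.7 401.  167.1]
[ 467.  -398.4  166.4]
(array([567.75323439,   4.43316038, 147.89427574]), array([-3.13627281e+00,  2.51503427e-03,  1.32560458e+00]))
n=13 [np.float64(-0.0189), np.float64(0.0194), np.float64(0.0052), np.float64(-0.01), np.float64(0.03), np.float64(6.18)] yaw -4.3
n=14 [np.float64(-0.0175), np.float64(0.0181), np.float64(0.0048), np.float64(-0.01), np.float64(0.02), np.float64(5.73)] yaw -4.3
```

Call:
servo_tool --pt "-0.019 0.019 0.003 0 0 6.2 60" --pt "-0.019 0.019 0.003 0 0 6.2 60" --pt "-0.019 0.019 0.003 0 0 6.2 60" --pt "-0.019 0.019 0.003 0 0 6.2 60" --pt "-0.019 0.019 0.003 0 0 6.2 60" --pt "-0.019 0.019 0.003 0 0 6.2 60" --pt "-0.019 0.019 0.003 0 0 6.2 60" --pt "-0.019 0.019 0.003 0 0 6.2 60"

```text
t: 14.67
eef_pos: [599.3, -204.1, 116.9]
tcp_rot: [-3.137, 0.008, 0.432]
ft_force: [0.7, -0.3, 0.5]
opening: 0.598
```

Call:
servo_tool --pt "-0.019 0.019 0.006 0 0 6.2 60" --pt "-0.019 0.019 0.006 0 0 6.2 60" --pt "-0.019 0.019 0.006 0 0 6.2 60" --pt "-0.019 0.019 0.006 0 0 6.2 60" --pt "-0.01 0.01 0.006 0 0 3 60" --pt "0 0 0 0 0 0 60" --pt "0 0 0 0 0 0 60"

```text
t: 15.25
eef_pos: [527.9, -314.7, 76.4]
tcp_rot: [-3.137, 0.018, -0.09]
ft_force: [1.2, -0.6, 0.9]
opening: 0.606
```

```bash
python3 - <<'E'
from plan import *
print(pose());row([536.9,-318.2,45],-4.3,3)
E
```

```text
(array([ 527.86669862, -314.66138504,   76.39842906]), array([-3.13685823,  0.01780153, -0.09006857]))
n=3 [np.float64(0.0032), np.float64(0.001), np.float64(0.0104), np.float64(-0.09), np.float64(0.34), np.float64(-0.29)] yaw -4.3
```

Call:
servo_tool --pt "0.003 0.001 0.01 0 0.34 -0.3 60" --pt "0.003 0.001 0.01 0 0.34 -0.3 60" --pt "0.003 0.001 0.01 0 0.34 -0.3 60" --pt "0 0 0 0 0 0 60" --pt "0 0 0 0 0 0 60"

```text
t: 15.67
eef_pos: [539.1, -315.5, 41.8]
tcp_rot: [-3.136, -0.001, -0.064]
ft_force: [0.0, 1.2, 0.8]
opening: 0.602
```

```bash
python3 - <<'E'
from plan import *
print(pose());row([536.9,-318.2,4],-4.3,4)
E
```

```text
(array([ 539.0691217 , -315.52935596,   41.75417157]), array([-3.13585088e+00, -1.37880098e-03, -6.43056865e-02]))
n=4 [np.float64(-0.0005), np.float64(0.0007), np.float64(0.0094), np.float64(-0.08), np.float64(-0.02), np.float64(0.15)] yaw -4.3
```

Call:
servo_tool --pt "-0.001 0.001 0.01 -0.1 0 0.3 60" --pt "-0.001 0.001 0.01 -0.1 0 0.2 60" --pt "0 0 0.01 0 0 0 60" --pt "0 0 0.007 0 0 0 60" --pt "0 0 0 0 0 0 20" --pt "0 0 0 0 0 0 15" --pt "0 0 0 0 0 0 15" --pt "0 0 0 0 0 0 15"

```text
t: 16.33
eef_pos: [537.6, -316.8, 0.6]
tcp_rot: [-3.14, -0.002, -0.072]
ft_force: [-0.1, 0.4, 0.6]
opening: 0.374
```

Call:
servo_tool --pt "0 0 0 0 0 0 15" --pt "0 0 0 0 0 0 15" --pt "0 0 -0.02 0 0 0 15" --pt "0 0 -0.04 0 0 0 15" --pt "0 0 -0.04 0 0 0 15" --pt "0 0 -0.04 0 0 0 15" --pt "0 0 0 0 0 0 15" --pt "0 0 0 0 0 0 15"

```text
t: 17.0
eef_pos: [536.5, -316.1, 146.6]
tcp_rot: [-3.138, 0.001, -0.072]
ft_force: [-0.5, -0.1, -1.8]
opening: 0.249
```

```bash
sed -i 's/BED=.*/BED=np.array([519.1,16.8]);YAW=-13.95/' plan.py; python3 - <<'E'
from plan import *
print(pose(),bed(-52,0));
row([*bed(-52,0),120],76.05,15)
E
```

```text
(array([ 536.53781579, -316.09345674,  146.55108176]), array([-3.13807488e+00,  6.94729460e-04, -7.19789764e-02])) [468.63366338  29.33590316]
n=15 [np.float64(0.0096), np.float64(-0.0236), np.float64(0.0018), np.float64(-0.01), np.float64(-0.01), np.float64(-5.34)] yaw 76.0
```

Call:
servo_tool --pt "0.0096 -0.0235 0.001 0 0 -5.35 15" --pt "0.0096 -0.0235 0.001 0 0 -5.35 15" --pt "0.0096 -0.0235 0.001 0 0 -5.35 15" --pt "0.0096 -0.0235 0.001 0 0 -5.35 15" --pt "0.0096 -0.0235 0.001 0 0 -5.35 15" --pt "0.0096 -0.0235 0.001 0 0 -5.35 15" --pt "0.0096 -0.0235 0.001 0 0 -5.35 15" --pt "0.0096 -0.0235 0.001 0 0 -5.35 15"

```text
t: 17.67
eef_pos: [561.0, -115.6, 133.6]
tcp_rot: [-3.137, -0.0, 0.699]
ft_force: [-0.1, 0.3, -0.1]
opening: 0.25
```

Call:
servo_tool --pt "0.0096 -0.0235 0.001 0 0 -5.35 15" --pt "0.0096 -0.0235 0.001 0 0 -5.35 15" --pt "0.0096 -0.0235 0.001 0 0 -5.35 15" --pt "0.0096 -0.0235 0.001 0 0 -5.35 15" --pt "0.0096 -0.0235 0.001 0 0 -5.35 15" --pt "0.0096 -0.0235 0.001 0 0 -5.35 15" --pt "0 0 0 0 0 0 15" --pt "0 0 0 0 0 0 15"

```text
t: 18.33
eef_pos: [472.6, 22.9, 121.3]
tcp_rot: [-3.126, -0.002, 1.299]
ft_force: [1.4, -1.1, -0.4]
opening: 0.251
```

```bash
python3 - <<'E'
from plan import *
print(pose());row([*bed(-52,0),75],76.05,4)
E
```

```text
(array([472.59794341,  22.92063506, 121.32251037]), array([-3.12628522e+00, -2.22201133e-03,  1.29865975e+00]))
n=4 [np.float64(0.0013), np.float64(-0.0013), np.float64(0.0116), np.float64(-0.22), np.float64(-0.03), np.float64(-0.41)] yaw 76.0
```

Call:
servo_tool --pt "0.0013 -0.0013 0.0115 -0.22 0 -0.4 15" --pt "0.0013 -0.0013 0.0115 -0.22 0 -0.4 15" --pt "0.0013 -0.0013 0.0115 -0.22 0 -0.4 15" --pt "0.0013 -0.0013 0.0105 -0.22 0 -0.4 15" --pt "0 0 0 0 0 0 15" --pt "0 0 0 0 0 0 15"

```text
t: 18.83
eef_pos: [471.6, 27.1, 73.1]
tcp_rot: [3.14, -0.002, 1.317]
ft_force: [-0.4, 0.8, -0.3]
opening: 0.249
```

```bash
python3 - <<'E'
from plan import *
print(pose(),env.state()['opening']);row([*bed(-52,0),46],76.05,3)
E
```

```text
(array([471.6366868 ,  27.06671242,  73.06582287]), array([ 3.14001276e+00, -2.43916766e-03,  1.31651975e+00])) 0.24938637627090418
n=3 [np.float64(0.0005), np.float64(-0.0012), np.float64(0.009), np.float64(0.03), np.float64(-0.05), np.float64(-0.21)] yaw 76.0
```

Call:
servo_tool --pt "0.001 -0.0015 0.01 0 0 -0.3 15" --pt "0.0005 -0.0015 0.01 0 0 -0.3 15" --pt "0 0 0.004 0 0 0 15" --pt "0 0 0 0 0 0 15" --pt "0 0 0 0 0 0 15"

```text
t: 19.25
eef_pos: [472.2, 27.3, 49.8]
tcp_rot: [3.137, -0.003, 1.32]
ft_force: [-0.0, -0.7, -1.1]
opening: 0.248
```

Call:
servo_tool --pt "0.001 -0.002 0 0.2 0 -0.2 15" --pt "0 -0.002 0 0 0 -0.2 15" --pt "0 0 0 0 0 0 15" --pt "0 0 0 0 0 0 15"

```text
t: 19.58
eef_pos: [469.3, 29.0, 51.5]
tcp_rot: [3.139, -0.003, 1.327]
ft_force: [-0.0, 0.4, -0.6]
opening: 0.249
```

Call:
servo_tool --pt "0 -0.0005 0.003 0 0.1 0 15" --pt "0 0 0.0025 0 0 0 15" --pt "0 0 0 0 0 0 15"

```text
t: 19.83
eef_pos: [469.1, 29.2, 46.2]
tcp_rot: [3.137, -0.005, 1.327]
ft_force: [0.6, 0.3, 0.7]
opening: 0.251
```

Call:
servo_tool --pt "0 0 0 0 0 0 30" --pt "0 0 0 0 0 0 50" --pt "0 0 0 0 0 0 50" --pt "0 0 0 0 0 0 50" --pt "0 0 -0.02 0 0 0 50" --pt "0 0 -0.04 0 0 0 60" --pt "0 0 -0.04 0 0 0 60" --pt "0 0 -0.03 0 0 0 60"

```text
t: 20.5
eef_pos: [465.7, 28.7, 174.8]
tcp_rot: [-3.132, -0.003, 1.327]
ft_force: [0.6, 0.2, -0.5]
opening: 0.593
```

```bash
python3 - <<'E'
from plan import *
snap('top','t6');S=slats('t6')
for q in S:print(np.round(q,1))
print(pose())
row([520,240,130],16,12)
s=snap('side','s6')['img'];a=cv2.resize(s[190:310,240:370],(650,600),interpolation=cv2.INTER_CUBIC);cv2.imwrite('pics/c6.png',a)
E
```

```text
[573.3 239.   14.9]
[513.6 319.5   6.7]
[481.  401.1 167. ]
[ 467.  -398.4  166.5]
(array([467.65341981,  28.61903357, 179.4014753 ]), array([-3.13871994, -0.00423243,  1.32686067]))
n=12 [np.float64(0.0168), np.float64(-0.0088), np.float64(0.0042), np.float64(-0.02), np.float64(-0.01), np.float64(5.0)] yaw 16
```

View pics/c6.png

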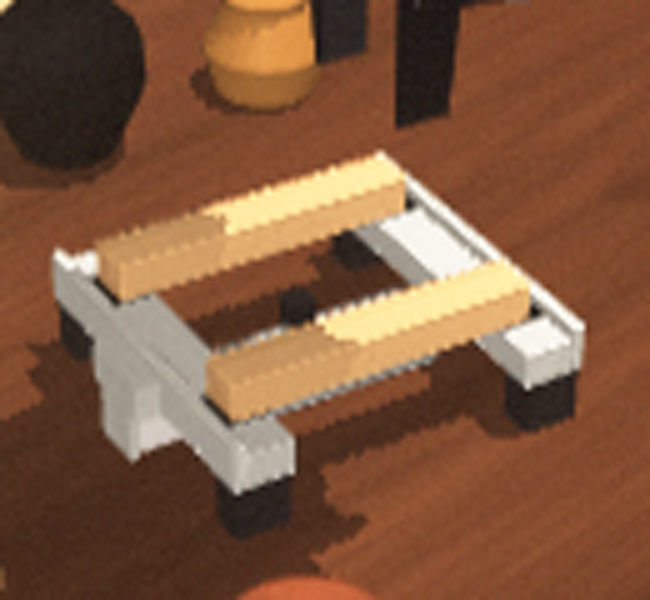

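Call:
servo_tool --pt "0.017 -0.009 0.004 0 0 5 60" --pt "0.017 -0.009 0.004 0 0 5 60" --pt "0.017 -0.009 0.004 0 0 5 60" --pt "0.017 -0.009 0.004 0 0 5 60" --pt "0.017 -0.009 0.004 0 0 5 60" --pt "0.017 -0.009 0.004 0 0 5 60" --pt "0.017 -0.009 0.004 0 0 5 60" --pt "0.017 -0.009 0.004 0 0 5 60"

```text
t: 21.27
eef_pos: [476.5, 182.1, 142.0]
tcp_rot: [-3.138, -0.0, 0.595]
ft_force: [0.3, -0.4, -0.8]
opening: 0.6
```

```bash
python3 - <<'E'
from plan import *
print(pose())
row([573.2,239,80],14.9,5)
E
```

```text
(array([476.46960533, 182.10233011, 141.97336111]), array([-3.13779122e+00, -4.10699938e-04,  5.94570482e-01]))
n=5 [np.float64(0.0225), np.float64(-0.0016), np.float64(0.0124), np.float64(-0.04), np.float64(0.0), np.float64(3.83)] yaw 14.9
```

Call:
servo_tool --pt "0.0225 -0.0015 0.012 0 0 3.8 60" --pt "0.0225 -0.0015 0.012 0 0 3.8 60" --pt "0.0225 -0.0015 0.012 0 0 3.8 60" --pt "0.0225 -0.0015 0.012 0 0 3.8 60" --pt "0.012 -0.001 0.008 0 0 2 60" --pt "0 0 0 0 0 0 60" --pt "0 0 0 0 0 0 60"

```text
t: 21.85
eef_pos: [564.3, 240.3, 75.4]
tcp_rot: [-3.138, 0.009, 0.278]
ft_force: [0.4, -0.2, -0.2]
opening: 0.604
```

```bash
python3 - <<'E'
from plan import *
print(pose())
row([573.2,239,45],14.9,3)
E
```

```text
(array([564.27190116, 240.32497288,  75.37079227]), array([-3.13773845,  0.00925833,  0.27826344]))
n=3 [np.float64(0.0028), np.float64(0.0013), np.float64(0.0101), np.float64(-0.07), np.float64(0.18), np.float64(0.35)] yaw 14.9
```

Call:
servo_tool --pt "0.0028 0.001 0.01 0 0.2 0.35 60" --pt "0.0028 0.001 0.01 0 0.2 0.35 60" --pt "0.0028 0.001 0.01 0 0.2 0.35 60" --pt "0 0 0 0 0 0 60" --pt "0 0 0 0 0 0 60"

```text
t: 22.27
eef_pos: [571.3, 238.2, 42.4]
tcp_rot: [-3.138, -0.001, 0.261]
ft_force: [-0.3, -0.1, -0.1]
opening: 0.599
```

```bash
python3 - <<'E'
from plan import *
print(pose())
row([573.2,239,4],14.9,4)
E
```

```text
(array([571.27217165, 238.18895842,  42.44500814]), array([-3.13792553e+00, -5.41714171e-04,  2.60756894e-01]))
n=4 [np.float64(0.0005), np.float64(-0.0), np.float64(0.0096), np.float64(-0.05), np.float64(-0.01), np.float64(0.01)] yaw 14.9
```

Call:
servo_tool --pt "0.001 0 0.01 0 0 0 60" --pt "0.001 0 0.01 0 0 0 60" --pt "0 0 0.01 0 0 0 60" --pt "0 0 0.006 0 0 0 60" --pt "0 0 0 0 0 0 20" --pt "0 0 0 0 0 0 15" --pt "0 0 0 0 0 0 15" --pt "0 0 0 0 0 0 15"

```text
t: 22.93
eef_pos: [573.1, 238.6, 2.8]
tcp_rot: [-3.138, -0.001, 0.261]
ft_force: [-0.4, -0.7, -0.5]
opening: 0.376
```

Call:
servo_tool --pt "0 0 0 0 0 0 15" --pt "0 0 0 0 0 0 15" --pt "0 0 -0.02 0 0 0 15" --pt "0 0 -0.04 0 0 0 15" --pt "0 0 -0.04 0 0 0 15" --pt "0 0 -0.04 0 0 0 15" --pt "0 0 0 0 0 0 15" --pt "0 0 0 0 0 0 15"

```text
t: 23.6
eef_pos: [572.7, 238.0, 149.5]
tcp_rot: [-3.138, 0.0, 0.261]
ft_force: [-0.2, 0.3, -0.5]
opening: 0.251
```

```bash
python3 - <<'E'
from plan import *
print(pose(),bed(0,52));
row([*bed(0,52),120],-13.95,8)
# stacked slats seen from the top: blobs at z=65
snap('top','t7');t=cv2.imread('pics/t7.png');m=cv2.inRange(cv2.cvtColor(t,cv2.COLOR_BGR2HSV),(12,60,90),(32,190,255))
n,l,st,ce=cv2.connectedComponentsWithStats(m)
for i in range(1,n):
    if 280<ce[i][0]<365 and 190<ce[i][1]<290 and st[i,4]>40:
        W=np.array([px2w('t7',p[::-1],65)[:2] for p in np.argwhere(l==i)]);c=W.mean(0);w,v=np.linalg.eigh(np.cov((W-c).T))
        d=c-BED;C,S=np.cos(np.radians(YAW)),np.sin(np.radians(YAW))
        print(st[i],c.round(1),'bed',np.round([C*d[0]+S*d[1],-S*d[0]+C*d[1]],1),np.degrees(np.arctan2(v[1,1],v[0,1])),np.sqrt(12*w))
E
```

```text
(array([572.68892833, 238.02416786, 149.4669835 ]), array([-3.13794866e+00,  1.37040374e-04,  2.61187905e-01])) [531.63590316  67.26633662]
n=8 [np.float64(-0.0061), np.float64(0.0213), np.float64(0.0036), np.float64(-0.03), np.float64(0.01), np.float64(3.61)] yaw -13.9
[296 207  56  22 543] [569.1   5.9] bed [51.2  1.4] 76.00951768503678 [ 26.5146418  147.83087843]
[286 244  56  22 533] [469.   30.4] bed [-51.9   1.1] 76.0412296747018 [ 25.82941164 148.85246038]
```

Call:
servo_tool --pt "-0.006 0.021 0.002 0 0 3.6 15" --pt "-0.006 0.021 0.002 0 0 3.6 15" --pt "-0.006 0.021 0.002 0 0 3.6 15" --pt "-0.006 0.021 0.002 0 0 3.6 15" --pt "-0.006 0.021 0.002 0 0 3.6 15" --pt "-0.006 0.021 0.002 0 0 3.6 15" --pt "-0.006 0.021 0.002 0 0 3.6 15" --pt "0 0 0 0 0 0 15"

```text
t: 24.32
eef_pos: [536.8, 85.1, 126.1]
tcp_rot: [-3.14, 0.011, -0.197]
ft_force: [1.0, -0.7, -0.6]
opening: 0.247
```

Call:
servo_tool --pt "0 0 0 0 0 0 15" --pt "0 0 0 0 0 0 15"

```text
t: 24.48
eef_pos: [536.3, 84.6, 124.4]
tcp_rot: [-3.141, 0.013, -0.197]
ft_force: [0.1, 0.2, -1.1]
opening: 0.254
```

```bash
python3 - <<'E'
from plan import *
print(pose());row([*bed(0,52),95],-13.95,4)
E
```

```text
(array([536.31222624,  84.55730946, 124.43506461]), array([-3.14084371,  0.01333756, -0.19695668]))
n=4 [np.float64(-0.0002), np.float64(0.0045), np.float64(0.0074), np.float64(-0.01), np.float64(0.19), np.float64(0.67)] yaw -13.9
```

Call:
servo_tool --pt "0 0.0045 0.007 0 0.2 0.7 15" --pt "0 0.0045 0.007 0 0.2 0.7 15" --pt "0 0.0045 0.007 0 0.2 0.7 15" --pt "0 0.004 0.007 0 0.1 0.6 15" --pt "0 0 0 0 0 0 15" --pt "0 0 0 0 0 0 15"

```text
t: 24.98
eef_pos: [532.2, 68.4, 91.7]
tcp_rot: [-3.141, 0.001, -0.243]
ft_force: [-0.0, 0.1, 0.4]
opening: 0.251
```

```bash
python3 - <<'E'
from plan import *
print(pose());row([*bed(0,52),78],-13.95,2)
E
```

```text
(array([532.20942298,  68.42566295,  91.69665104]), array([-3.14134673e+00,  1.46209206e-03, -2.43167006e-01]))
n=2 [np.float64(-0.0001), np.float64(0.0006), np.float64(0.0068), np.float64(-0.01), np.float64(0.04), np.float64(0.01)] yaw -13.9
```

Call:
servo_tool --pt "0 0.0005 0.01 0 0 0 15" --pt "0 0.0005 0.009 0 0 0 15" --pt "0 0 0 0 0 0 15" --pt "0 0 0 0 0 0 15"

```text
t: 25.32
eef_pos: [532.2, 67.6, 70.7]
tcp_rot: [-3.141, 0.001, -0.243]
ft_force: [0.3, -0.1, -0.4]
opening: 0.253
```

Call:
servo_tool --pt "0 0 0.002 0 0 0 15" --pt "0 0 0 0 0 0 15" --pt "0 0 0 0 0 0 30" --pt "0 0 0 0 0 0 45" --pt "0 0 0 0 0 0 45" --pt "0 0 0 0 0 0 45" --pt "0 0 -0.02 0 0 0 45"

```text
t: 25.9
eef_pos: [531.4, 67.8, 87.0]
tcp_rot: [3.141, 0.004, -0.242]
ft_force: [-0.4, -0.7, -0.8]
opening: 0.445
```

Call:
servo_tool --pt "0 0 -0.04 0 0 0 60" --pt "0 0 -0.03 0 0 0 60" --pt "0 -0.02 -0.01 0 0 -2.5 60" --pt "0 -0.03 0 0 0 -2.5 60" --pt "0 -0.03 0 0 0 -2.5 60" --pt "0 -0.03 0 0 0 -2.5 60" --pt "0 -0.02 0 0 0 -2.5 60" --pt "0 0 0 0 0 0 60"

```text
t: 26.57
eef_pos: [553.7, 200.3, 176.5]
tcp_rot: [-3.139, -0.003, -0.018]
ft_force: [0.5, 0.7, -0.6]
opening: 0.6
```

```bash
python3 - <<'E'
from plan import *
snap('top','t8')
for q in slats('t8'):print(np.round(q,1))
print(pose());row([513.6,319.5,75],6.7,5)
E
```

```text
[481.7 400.7 166.8]
[ 467.  -398.3  166.3]
(array([553.57173113, 199.05288738, 176.36478049]), array([-3.13956981e+00, -3.04012514e-03, -2.01882152e-02]))
n=5 [np.float64(-0.0072), np.float64(-0.0243), np.float64(0.0203), np.float64(-0.02), np.float64(-0.04), np.float64(-1.57)] yaw 6.7
```

```bash
python3 - <<'E'
from plan import *
snap('side','s8')
for f in('s0','s8'):
    t=cv2.imread('pics/'+f+'.png');m=cv2.inRange(cv2.cvtColor(t,cv2.COLOR_BGR2HSV),(12,60,110),(32,190,255))
    n,l,st,ce=cv2.connectedComponentsWithStats(m)
    print(f,[(ce[i].round(1),st[i,4]) for i in range(1,n) if st[i,4]>200 and 120<ce[i][0]<260 and 260<ce[i][1]<400])
E
```

```text
s0 [(array([208.1, 295.2]), np.int32(1032)), (array([192.5, 327.8]), np.int32(1141)), (array([164.9, 359.1]), np.int32(1102))]
s8 [(array([192.5, 328. ]), np.int32(1113)), (array([164.9, 359.1]), np.int32(1099))]
```

Call:
servo_tool --pt "-0.007 -0.024 0.015 0 0 -1.5 60" --pt "-0.007 -0.024 0.015 0 0 -1.5 60" --pt "-0.007 -0.024 0.015 0 0 -1.5 60" --pt "-0.007 -0.024 0.015 0 0 -1.5 60" --pt "-0.004 -0.012 0.01 0 0 -1 60" --pt "0 0 0 0 0 0 60" --pt "0 0 0 0 0 0 60"

```text
t: 27.25
eef_pos: [520.0, 300.6, 104.4]
tcp_rot: [3.141, -0.004, 0.091]
ft_force: [0.7, -0.5, -0.2]
opening: 0.604
```

```bash
python3 - <<'E'
from plan import *
print(pose());row([513.6,319.5,45],6.7,4)
E
```

```text
(array([519.99964551, 300.60316594, 104.40757595]), array([ 3.14108366, -0.00405108,  0.09143247]))
n=4 [np.float64(-0.0012), np.float64(-0.0049), np.float64(0.0148), np.float64(0.01), np.float64(-0.06), np.float64(-0.37)] yaw 6.7
```

Slat unmoved. Continue.

Call:
servo_tool --pt "-0.001 -0.005 0.015 0 0 -0.4 60" --pt "-0.001 -0.005 0.015 0 0 -0.4 60" --pt "-0.001 -0.005 0.015 0 0 -0.4 60" --pt "-0.001 -0.004 0.013 0 0 -0.4 60" --pt "0 0 0 0 0 0 60" --pt "0 0 0 0 0 0 60"

```text
t: 27.75
eef_pos: [520.4, 311.9, 50.1]
tcp_rot: [-3.141, -0.011, 0.108]
ft_force: [0.9, -0.2, 0.4]
opening: 0.6
```

```bash
python3 - <<'E'
from plan import *
print(pose());row([513.6,319.5,4],6.7,4)
E
```

```text
(array([520.41343529, 311.9077228 ,  50.10167573]), array([-3.14116011, -0.01097861,  0.10800049]))
n=4 [np.float64(-0.0016), np.float64(-0.0021), np.float64(0.0115), np.float64(-0.01), np.float64(-0.16), np.float64(-0.13)] yaw 6.7
```

Call:
servo_tool --pt "-0.003 -0.004 0.01 0 -0.3 -0.2 60" --pt "-0.003 -0.004 0.01 0 -0.3 -0.2 60" --pt "0 0 0.005 0 0 0 60" --pt "0 0 0 0 0 0 60" --pt "0 0 0 0 0 0 60"

```text
t: 28.17
eef_pos: [515.5, 317.9, 25.9]
tcp_rot: [-3.14, -0.003, 0.111]
ft_force: [0.0, -0.3, -0.8]
opening: 0.602
```

```bash
python3 - <<'E'
from plan import *
print(pose());row([513.6,319.5,4],6.7,2)
E
```

```text
(array([515.5176453 , 317.87479278,  25.92202113]), array([-3.14009006, -0.00324531,  0.11144938]))
n=2 [np.float64(-0.0009), np.float64(-0.0009), np.float64(0.011), np.float64(-0.04), np.float64(-0.09), np.float64(-0.16)] yaw 6.7
```

Call:
servo_tool --pt "-0.001 -0.001 0.01 0 -0.1 -0.2 60" --pt "-0.001 -0.001 0.01 0 0 -0.2 60" --pt "0 0 0 0 0 0 20" --pt "0 0 0 0 0 0 15" --pt "0 0 0 0 0 0 15" --pt "0 0 0 0 0 0 15" --pt "0 0 0 0 0 0 15" --pt "0 0 0 0 0 0 15"

```text
t: 28.83
eef_pos: [513.2, 320.1, 4.1]
tcp_rot: [-3.14, -0.002, 0.12]
ft_force: [0.6, 0.4, -1.3]
opening: 0.252
```

Call:
servo_tool --pt "0 0 -0.02 0 0 0 15" --pt "0 0 -0.04 0 0 0 15" --pt "0 0 -0.04 0 0 0 15" --pt "0 0 -0.04 0 0 0 15" --pt "0 0 0 0 0 0 15" --pt "0 0 0 0 0 0 15"

```text
t: 29.33
eef_pos: [512.5, 319.4, 149.7]
tcp_rot: [-3.141, 0.001, 0.119]
ft_force: [0.4, -0.9, -2.2]
opening: 0.25
```

```bash
python3 - <<'E'
from plan import *
print(pose(),bed(0,-52));
row([*bed(0,-52),125],-13.95,11)
E
```

```text
(array([512.51781143, 319.3607624 , 149.70339271]), array([-3.14080750e+00,  5.43545408e-04,  1.19257959e-01])) [506.56409684 -33.66633662]
n=11 [np.float64(0.0009), np.float64(0.0323), np.float64(0.0022), np.float64(-0.0), np.float64(0.0), np.float64(1.89)] yaw -13.9
```

Call:
servo_tool --pt "0.001 0.032 0.001 0 0 1.9 15" --pt "0.001 0.032 0.001 0 0 1.9 15" --pt "0.001 0.032 0.001 0 0 1.9 15" --pt "0.001 0.032 0.001 0 0 1.9 15" --pt "0.001 0.032 0.001 0 0 1.9 15" --pt "0.001 0.032 0.001 0 0 1.9 15" --pt "0.001 0.032 0.001 0 0 1.9 15" --pt "0.001 0.032 0.001 0 0 1.9 15"

```text
t: 30.0
eef_pos: [519.6, 59.5, 136.7]
tcp_rot: [-3.139, 0.002, -0.148]
ft_force: [0.8, 0.5, -0.4]
opening: 0.25
```

Call:
servo_tool --pt "0.001 0.032 0.001 0 0 1.9 15" --pt "0.001 0.024 0.001 0 0 1.9 15" --pt "0 0.01 0.001 0 0 1 15" --pt "0 0 0 0 0 0 15" --pt "0 0 0 0 0 0 15"

```text
t: 30.42
eef_pos: [507.5, -13.6, 129.6]
tcp_rot: [-3.14, 0.007, -0.244]
ft_force: [-0.3, 0.1, 0.5]
opening: 0.251
```

```bash
python3 - <<'E'
from plan import *
print(pose());row([*bed(0,-52),95],-13.95,4)
E
```

```text
(array([507.51530397, -13.63880079, 129.59630947]), array([-3.14039597,  0.00728477, -0.24406717]))
n=4 [np.float64(0.001), np.float64(0.0049), np.float64(0.0086), np.float64(-0.02), np.float64(0.1), np.float64(-0.01)] yaw -13.9
```

Call:
servo_tool --pt "0.001 0.005 0.0085 0 0.1 0 15" --pt "0.001 0.005 0.0085 0 0.1 0 15" --pt "0.001 0.005 0.0085 0 0.1 0 15" --pt "0.001 0.004 0.0085 0 0.1 0 15" --pt "0 0 0 0 0 0 15" --pt "0 0 0 0 0 0 15"

```text
t: 30.92
eef_pos: [506.9, -29.2, 90.6]
tcp_rot: [-3.14, 0.001, -0.234]
ft_force: [1.0, 0.9, -0.3]
opening: 0.25
```

```bash
python3 - <<'E'
from plan import *
print(pose());row([*bed(0,-52),70],-13.95,2)
E
```

```text
(array([506.90943327, -29.2041065 ,  90.63203829]), array([-3.13999595e+00,  9.94761674e-04, -2.34131894e-01]))
n=2 [np.float64(0.0004), np.float64(0.0022), np.float64(0.0103), np.float64(-0.05), np.float64(0.03), np.float64(0.27)] yaw -13.9
```

Call:
servo_tool --pt "0.0005 0.0022 0.009 0 0 0.3 15" --pt "0.0005 0.0022 0.008 0 0 0.3 15" --pt "0 0 0 0 0 0 15" --pt "0 0 0 0 0 0 15"

```text
t: 31.25
eef_pos: [507.1, -32.7, 71.8]
tcp_rot: [-3.14, 0.001, -0.243]
ft_force: [0.2, -0.9, -0.3]
opening: 0.246
```

Call:
servo_tool --pt "0 0.001 0.002 0 0 0 15" --pt "0 0 0 0 0 0 15" --pt "0 0 0 0 0 0 30" --pt "0 0 0 0 0 0 45" --pt "0 0 0 0 0 0 45" --pt "0 0 0 0 0 0 45" --pt "0 0 -0.02 0 0 0 45"

```text
t: 31.83
eef_pos: [506.0, -33.5, 88.4]
tcp_rot: [-3.14, 0.004, -0.243]
ft_force: [0.2, -0.2, -0.6]
opening: 0.443
```

Call:
servo_tool --pt "0 0 -0.04 0 0 0 60" --pt "0 0 -0.03 0 0 0 60" --pt "0 0.02 -0.01 0 0 0 60" --pt "0 0.04 0 0 0 0 60" --pt "0 0.04 0 0 0 0 60" --pt "0 0.04 0 0 0 0 60" --pt "0 0.03 0 0 0 0 60" --pt "0 0 0 0 0 0 60"

```text
t: 32.5
eef_pos: [465.7, -204.2, 177.3]
tcp_rot: [3.141, -0.005, -0.236]
ft_force: [-0.5, 0.5, 0.8]
opening: 0.601
```

```bash
cat >> plan.py <<'E'
def stack(f,z):
    t=cv2.imread('pics/'+f+'.png');m=cv2.inRange(cv2.cvtColor(t,cv2.COLOR_BGR2HSV),(12,60,90),(32,190,255))
    n,l,st,ce=cv2.connectedComponentsWithStats(m);C,S=np.cos(np.radians(YAW)),np.sin(np.radians(YAW))
    for i in range(1,n):
        if 275<ce[i][0]<370 and 185<ce[i][1]<295 and st[i,4]>40:
            W=np.array([px2w(f,p[::-1],z)[:2] for p in np.argwhere(l==i)]);d=W-BED
            B=np.c_[C*d[:,0]+S*d[:,1],-S*d[:,0]+C*d[:,1]];r=cv2.minAreaRect(B.astype(np.float32))
            print(st[i],'bed c',B.mean(0).round(1),'min',np.percentile(B,1,axis=0).round(1),'max',np.percentile(B,99,axis=0).round(1),r)
E
python3 - <<'E'
from plan import *
t=snap('top','t9')['img']
for q in slats('t9'):print(np.round(q,1))
stack('t9',85)
print(pose());row([467,-398.3,80],-13.7,8)
cv2.imwrite('pics/c9.png',cv2.resize(t[190:290,270:370],(600,600),interpolation=cv2.INTER_CUBIC))
E
```

```text
[481.7 400.7 166.7]
[ 467.  -398.4  166.2]
[ 286  202   66   66 1778] bed c [-0.2  0.2] min [-71.7 -71.1] max [74.2 72.1] ((1.6148681640625, 0.7435302734375), (148.94273376464844, 153.21017456054688), 89.938232421875)
(array([ 465.86783655, -202.63087374,  177.23620315]), array([ 3.14149748, -0.00499223, -0.23673586]))
n=8 [np.float64(0.0059), np.float64(0.0237), np.float64(0.0122), np.float64(0.0), np.float64(-0.04), np.float64(0.02)] yaw -13.7
```

View pics/c9.png

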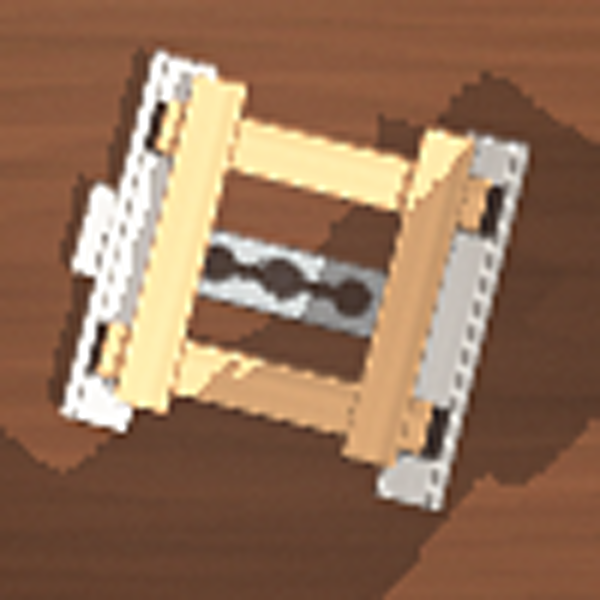

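Call:
servo_tool --pt "0.006 0.0235 0.01 0 0 0 60" --pt "0.006 0.0235 0.01 0 0 0 60" --pt "0.006 0.0235 0.01 0 0 0 60" --pt "0.006 0.0235 0.01 0 0 0 60" --pt "0.006 0.0235 0.01 0 0 0 60" --pt "0.006 0.0235 0.01 0 0 0 60" --pt "0.005 0.018 0.01 0 0 0 60" --pt "0 0.008 0 0 0 0 60"

```text
t: 33.22
eef_pos: [469.9, -374.4, 105.7]
tcp_rot: [-3.141, -0.007, -0.231]
ft_force: [-0.7, 0.4, -0.4]
opening: 0.601
```

Call:
servo_tool --pt "0 0 0 0 0 0 60" --pt "0 0 0 0 0 0 60"

```text
t: 33.38
eef_pos: [470.0, -373.8, 105.5]
tcp_rot: [-3.14, -0.006, -0.232]
ft_force: [0.9, -0.4, 0.3]
opening: 0.603
```

```bash
python3 - <<'E'
from plan import *
print(pose());row([467,-398.5,45],-13.7,4)
E
```

```text
(array([ 469.97726962, -373.80698938,  105.45923149]), array([-3.13965182, -0.0058366 , -0.23154001]))
n=4 [np.float64(0.0007), np.float64(0.0062), np.float64(0.0151), np.float64(-0.03), np.float64(-0.08), np.float64(0.11)] yaw -13.7
```

Call:
servo_tool --pt "0.001 0.006 0.015 0 -0.1 0.1 60" --pt "0.001 0.006 0.015 0 -0.1 0.1 60" --pt "0.001 0.006 0.015 0 -0.1 0.1 60" --pt "0.001 0.006 0.012 0 0 0.1 60" --pt "0 0 0 0 0 0 60" --pt "0 0 0 0 0 0 60"

```text
t: 33.88
eef_pos: [469.6, -396.0, 44.0]
tcp_rot: [-3.139, -0.0, -0.235]
ft_force: [1.0, -0.3, 0.3]
opening: 0.602
```

```bash
python3 - <<'E'
from plan import *
print(pose());row([467,-398.5,4],-13.7,4)
E
```

```text
(array([ 469.56691018, -395.97826348,   44.00123611]), array([-3.13944896e+00, -4.59238976e-04, -2.35383717e-01]))
n=4 [np.float64(-0.0005), np.float64(0.0008), np.float64(0.01), np.float64(-0.03), np.float64(-0.01), np.float64(0.05)] yaw -13.7
```

Call:
servo_tool --pt "-0.001 0.001 0.01 0 0 0.1 60" --pt "-0.001 0.001 0.01 0 0 0.1 60" --pt "0 0 0.01 0 0 0 60" --pt "0 0 0.007 0 0 0 60" --pt "0 0 0 0 0 0 20" --pt "0 0 0 0 0 0 15" --pt "0 0 0 0 0 0 15" --pt "0 0 0 0 0 0 15"

```text
t: 34.55
eef_pos: [466.9, -397.1, 3.1]
tcp_rot: [-3.139, -0.0, -0.239]
ft_force: [0.7, 0.3, -0.1]
opening: 0.377
```

Call:
servo_tool --pt "0 0 0 0 0 0 15" --pt "0 0 0 0 0 0 15" --pt "0 0 -0.02 0 0 0 15" --pt "0 0 -0.04 0 0 0 15" --pt "0 0 -0.04 0 0 0 15" --pt "0 0 -0.04 0 0 0 15" --pt "0 0 -0.03 0 0 0 15" --pt "0 0 0 0 0 0 15"

```text
t: 35.22
eef_pos: [466.4, -396.9, 180.7]
tcp_rot: [-3.138, 0.002, -0.239]
ft_force: [1.2, -0.9, -0.1]
opening: 0.249
```

```bash
python3 - <<'E'
from plan import *
print(pose(),bed(-52,.3),bed(52,.3));
row([*bed(-52,.3),150],76.05,16)
E
```

```text
(array([ 466.40147924, -396.87336955,  180.65622585]), array([-3.1379341e+00,  1.6665064e-03, -2.3898253e-01])) [468.7059859   29.62705511] [569.63865914   4.55524878]
n=16 [np.float64(0.0142), np.float64(-0.0259), np.float64(0.002), np.float64(-0.01), np.float64(-0.01), np.float64(-5.61)] yaw 76.0
```

Call:
servo_tool --pt "0.014 -0.026 0.001 0 0 -5.6 15" --pt "0.014 -0.026 0.001 0 0 -5.6 15" --pt "0.014 -0.026 0.001 0 0 -5.6 15" --pt "0.014 -0.026 0.001 0 0 -5.6 15" --pt "0.014 -0.026 0.001 0 0 -5.6 15" --pt "0.014 -0.026 0.001 0 0 -5.6 15" --pt "0.014 -0.026 0.001 0 0 -5.6 15" --pt "0.014 -0.026 0.001 0 0 -5.6 15"

```text
t: 35.88
eef_pos: [554.9, -180.6, 174.0]
tcp_rot: [3.137, -0.003, 0.567]
ft_force: [0.8, -0.2, -1.3]
opening: 0.246
```

Call:
servo_tool --pt "0.014 -0.026 0.001 0 0 -5.6 15" --pt "0.014 -0.026 0.001 0 0 -5.6 15" --pt "0.014 -0.026 0.001 0 0 -5.6 15" --pt "0.014 -0.026 0.001 0 0 -5.6 15" --pt "0.014 -0.026 0.001 0 0 -5.6 15" --pt "0.014 -0.026 0.001 0 0 -5.6 15" --pt "0.007 -0.012 0 0 0 -2.8 15" --pt "0 0 0 0 0 0 15"

```text
t: 36.55
eef_pos: [484.0, 8.9, 163.7]
tcp_rot: [3.138, 0.0, 1.247]
ft_force: [0.9, 0.6, -1.3]
opening: 0.248
```

Call:
servo_tool --pt "0 0 0 0 0 0 15" --pt "0 0 0 0 0 0 15"

```text
t: 36.72
eef_pos: [484.1, 9.1, 163.7]
tcp_rot: [3.138, 0.0, 1.246]
ft_force: [0.6, -0.1, -0.4]
opening: 0.25
```

```bash
python3 - <<'E'
from plan import *
print(pose());row([*bed(-52,.3),114],76.05,4)
E
```

```text
(array([484.12146466,   9.14473452, 163.6695873 ]), array([3.13787808e+00, 1.90563509e-04, 1.24622695e+00]))
n=4 [np.float64(0.0038), np.float64(-0.0052), np.float64(0.0124), np.float64(0.05), np.float64(0.0), np.float64(-1.16)] yaw 76.0
```

Call:
servo_tool --pt "0.004 -0.005 0.012 0 0 -1.2 15" --pt "0.004 -0.005 0.012 0 0 -1.2 15" --pt "0.004 -0.005 0.012 0 0 -1.2 15" --pt "0.003 -0.004 0.012 0 0 -1 15" --pt "0 0 0 0 0 0 15" --pt "0 0 0 0 0 0 15"

```text
t: 37.22
eef_pos: [475.0, 24.4, 113.9]
tcp_rot: [3.133, 0.0, 1.315]
ft_force: [0.3, -0.6, 0.5]
opening: 0.251
```

```bash
python3 - <<'E'
from plan import *
print(pose(),env.state()['opening']);row([*bed(-52,.3),93],76.05,3)
E
```

```text
(array([474.98237164,  24.41663834, 113.89410413]), array([3.13330011e+00, 2.38739131e-04, 1.31525501e+00])) 0.251385016543211
n=3 [np.float64(0.0012), np.float64(-0.0025), np.float64(0.007), np.float64(0.16), np.float64(0.01), np.float64(-0.23)] yaw 76.0
```

Call:
servo_tool --pt "0.0012 -0.0025 0.006 0.2 0 -0.25 15" --pt "0.0012 -0.0025 0.006 0.2 0 -0.25 15" --pt "0.0012 -0.0025 0.006 0.2 0 -0.2 15" --pt "0 0 0 0 0 0 15" --pt "0 0 0 0 0 0 15"

```text
t: 37.63
eef_pos: [470.3, 28.3, 95.4]
tcp_rot: [-3.141, -0.0, 1.323]
ft_force: [0.5, 0.3, 0.3]
opening: 0.251
```

```bash
python3 - <<'E'
from plan import *
print(pose());row([*bed(-52,.3),89],76.05,2)
E
```

```text
(array([470.26047642,  28.30585705,  95.38585532]), array([-3.14108369e+00, -9.21368398e-05,  1.32325132e+00]))
n=2 [np.float64(0.0005), np.float64(-0.0009), np.float64(0.0032), np.float64(-0.01), np.float64(-0.0), np.float64(-0.12)] yaw 76.0
```

Call:
servo_tool --pt "0.0005 -0.001 0.003 0 0 -0.1 15" --pt "0.0005 -0.001 0.003 0 0 -0.1 15" --pt "0 0 0 0 0 0 15" --pt "0 0 0 0 0 0 15"

```text
t: 37.97
eef_pos: [468.7, 29.9, 89.2]
tcp_rot: [3.141, -0.0, 1.327]
ft_force: [0.5, -0.0, -0.4]
opening: 0.249
```

Call:
servo_tool --pt "0 0 0.0007 0 0 0 15" --pt "0 0 0 0 0 0 30" --pt "0 0 0 0 0 0 45" --pt "0 0 0 0 0 0 45" --pt "0 0 0 0 0 0 45" --pt "0 0 -0.02 0 0 0 45" --pt "0 0 -0.04 0 0 0 60" --pt "0 0 -0.04 0 0 0 60"

```text
t: 38.63
eef_pos: [465.9, 30.0, 185.5]
tcp_rot: [-3.129, 0.002, 1.327]
ft_force: [0.6, -0.1, 1.2]
opening: 0.542
```

Call:
servo_tool --pt "0 0 0 0 0 0 60" --pt "0 0 0 0 0 0 60"

```text
t: 38.8
eef_pos: [468.4, 29.9, 192.4]
tcp_rot: [-3.14, 0.0, 1.327]
ft_force: [0.2, 0.5, -0.2]
opening: 0.595
```

```bash
python3 - <<'E'
from plan import *
t=snap('top','t10')['img']
for q in slats('t10'):print(np.round(q,1))
print(pose());row([481.5,401,110],166.8,16)
E
```

```text
[434.2 430.3 166.8]
(array([468.6461679 ,  29.87577214, 192.46162023]), array([-3.14032413e+00,  2.88394347e-05,  1.32683657e+00]))
n=16 [np.float64(0.0222), np.float64(0.0131), np.float64(0.0051), np.float64(-0.0), np.float64(-0.0), np.float64(-5.67)] yaw 166.8
```

```bash
python3 - <<'E'
from plan import *
t=snap('top','t11')['img']
for q in slats('t11'):print(np.round(q,1))
row([434.2,430.3,110],166.8,16)
cv2.imwrite('pics/c11.png',cv2.resize(t[170:410,20:300],(700,600),interpolation=cv2.INTER_CUBIC))
E
```

```text
[434.  430.2 166.9]
n=16 [np.float64(0.0256), np.float64(0.0112), np.float64(0.0051), np.float64(-0.01), np.float64(-0.01), np.float64(-5.67)] yaw 166.8
```

View pics/c11.png

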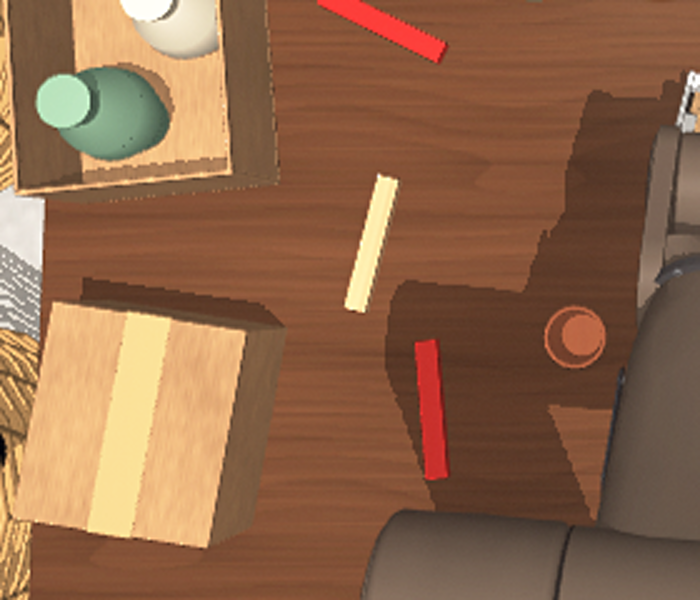

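Call:
servo_tool --pt "0.0255 0.011 0.004 0 0 -5.7 60" --pt "0.0255 0.011 0.004 0 0 -5.7 60" --pt "0.0255 0.011 0.004 0 0 -5.7 60" --pt "0.0255 0.011 0.004 0 0 -5.7 60" --pt "0.0255 0.011 0.004 0 0 -5.7 60" --pt "0.0255 0.011 0.004 0 0 -5.7 60" --pt "0.0255 0.011 0.004 0 0 -5.7 60" --pt "0.0255 0.011 0.004 0 0 -5.7 60"

```text
t: 39.57
eef_pos: [530.9, 240.6, 147.5]
tcp_rot: [-3.126, -0.007, 2.148]
ft_force: [0.1, -0.2, -0.7]
opening: 0.602
```

Call:
servo_tool --pt "0.0255 0.011 0.004 0 0 -5.7 60" --pt "0.0255 0.011 0.004 0 0 -5.7 60" --pt "0.0255 0.011 0.004 0 0 -5.7 60" --pt "0.0255 0.011 0.004 0 0 -5.7 60" --pt "0.0255 0.011 0.004 0 0 -5.7 60" --pt "0.0255 0.011 0.004 0 0 -5.7 60" --pt "0.012 0.005 0.002 0 0 -2.8 60" --pt "0 0 0 0 0 0 60"

```text
t: 40.23
eef_pos: [443.3, 408.0, 105.3]
tcp_rot: [-3.118, -0.03, 2.835]
ft_force: [-0.1, -0.1, -0.0]
opening: 0.603
```

Call:
servo_tool --pt "0 0 0 0 0 0 60"

```text
t: 40.32
eef_pos: [442.6, 408.0, 103.9]
tcp_rot: [-3.116, -0.031, 2.835]
ft_force: [0.6, -0.0, 0.2]
opening: 0.599
```

```bash
python3 - <<'E'
from plan import *
print(pose());row([434.2,430.3,60],166.8,4);print(env.state()['joints'])
E
```

```text
(array([442.59693404, 408.0470737 , 103.92132718]), array([-3.11640795, -0.03079545,  2.83534588]))
n=4 [np.float64(0.0033), np.float64(0.0049), np.float64(0.011), np.float64(-0.34), np.float64(-0.45), np.float64(-1.08)] yaw 166.8
[ 0.6306225   0.59863893  1.70102225  0.01281995  0.8805045  -0.64266888]
```

Call:
servo_tool --pt "0.0033 0.005 0.011 -0.35 -0.45 -1.1 60" --pt "0.0033 0.005 0.011 -0.35 -0.45 -1.1 60" --pt "0.0033 0.005 0.011 -0.35 -0.45 -1.1 60" --pt "0.0033 0.004 0.011 -0.35 -0.45 -1 60" --pt "0 0 0 0 0 0 60" --pt "0 0 0 0 0 0 60"

```text
t: 40.82
eef_pos: [438.0, 424.8, 55.4]
tcp_rot: [-3.139, -0.001, 2.896]
ft_force: [0.4, 0.6, -0.2]
opening: 0.603
```

```bash
python3 - <<'E'
from plan import *
print(pose());row([434.2,430.3,4],166.8,5)
E
```

```text
(array([438.02995286, 424.84880253,  55.40332666]), array([-3.13935254e+00, -7.99631464e-04,  2.89648912e+00]))
n=5 [np.float64(0.001), np.float64(0.0009), np.float64(0.0103), np.float64(-0.03), np.float64(-0.01), np.float64(-0.17)] yaw 166.8
```

Call:
servo_tool --pt "0.002 0.002 0.01 0 0 -0.4 60" --pt "0.002 0.002 0.01 0 0 -0.4 60" --pt "0.001 0 0.01 0 0 0 60" --pt "0 0 0 0 0 0 60" --pt "0 0 0 0 0 0 60"

```text
t: 41.23
eef_pos: [436.0, 428.5, 23.2]
tcp_rot: [-3.14, -0.001, 2.905]
ft_force: [-0.2, 0.1, -1.1]
opening: 0.601
```

Call:
servo_tool --pt "0.001 0.0007 0.01 0 0 -0.2 60" --pt "0.001 0.0005 0.008 0 0 -0.2 60" --pt "0 0 0 0 0 0 20" --pt "0 0 0 0 0 0 15" --pt "0 0 0 0 0 0 15" --pt "0 0 0 0 0 0 15" --pt "0 0 0 0 0 0 15" --pt "0 0 0 0 0 0 15"

```text
t: 41.9
eef_pos: [434.4, 430.5, 3.9]
tcp_rot: [-3.14, -0.0, 2.913]
ft_force: [-1.2, -0.2, -1.1]
opening: 0.246
```

Call:
servo_tool --pt "0 0 -0.02 0 0 0 15" --pt "0 0 -0.04 0 0 0 15" --pt "0 0 -0.04 0 0 0 15" --pt "0 0 -0.04 0 0 0 15" --pt "0 0 -0.04 0 0 0 15" --pt "0 0 0 0 0 0 15" --pt "0 0 0 0 0 0 15"

```text
t: 42.48
eef_pos: [433.9, 430.1, 191.9]
tcp_rot: [-3.138, -0.002, 2.912]
ft_force: [-0.2, -0.1, -1.1]
opening: 0.249
```

```bash
python3 - <<'E'
from plan import *
print(pose());row([*bed(52,.3),160],76.05,16)
E
```

```text
(array([433.91391045, 430.07324418, 191.85994977]), array([-3.13839597e+00, -1.64427719e-03,  2.91246212e+00]))
n=16 [np.float64(-0.0298), np.float64(-0.0089), np.float64(0.002), np.float64(-0.01), np.float64(0.0), np.float64(5.68)] yaw 76.0
```

Call:
servo_tool --pt "-0.03 -0.009 0 0 0 5.7 15" --pt "-0.03 -0.009 0 0 0 5.7 15" --pt "-0.03 -0.009 0 0 0 5.7 15" --pt "-0.03 -0.009 0 0 0 5.7 15" --pt "-0.03 -0.009 0 0 0 5.7 15" --pt "-0.03 -0.009 0 0 0 5.7 15" --pt "-0.03 -0.009 0 0 0 5.7 15" --pt "-0.03 -0.009 0 0 0 5.7 15"

```text
t: 43.15
eef_pos: [591.9, 239.7, 185.6]
tcp_rot: [-3.134, -0.001, 2.092]
ft_force: [0.4, 0.1, -0.4]
opening: 0.252
```

Call:
servo_tool --pt "-0.03 -0.009 0 0 0 5.7 15" --pt "-0.03 -0.009 0 0 0 5.7 15" --pt "-0.03 -0.009 0 0 0 5.7 15" --pt "-0.03 -0.009 0 0 0 5.7 15" --pt "-0.03 -0.009 0 0 0 5.7 15" --pt "-0.03 -0.009 0 0 0 5.7 15" --pt "-0.015 -0.004 0 0 0 2.8 15" --pt "0 0 0 0 0 0 15"

```text
t: 43.82
eef_pos: [578.2, 24.8, 175.6]
tcp_rot: [-3.122, 0.008, 1.402]
ft_force: [0.0, 0.7, 0.4]
opening: 0.253
```

Call:
servo_tool --pt "0 0 0 0 0 0 15"

```text
t: 43.9
eef_pos: [577.9, 24.2, 174.8]
tcp_rot: [-3.121, 0.008, 1.401]
ft_force: [0.3, -0.6, -0.6]
opening: 0.254
```

```bash
python3 - <<'E'
from plan import *
print(pose(),bed(52,.3));row([*bed(52,.3),130],76.05,4)
E
```

```text
(array([577.91589467,  24.17679987, 174.8415662 ]), array([-3.12124548,  0.0077589 ,  1.40078893])) [569.63865914   4.55524878]
n=4 [np.float64(-0.0052), np.float64(-0.0009), np.float64(0.0112), np.float64(-0.29), np.float64(0.12), np.float64(1.05)] yaw 76.0
```

Call:
servo_tool --pt "-0.005 -0.001 0.011 -0.3 0.1 1 15" --pt "-0.005 -0.001 0.011 -0.3 0.1 1 15" --pt "-0.005 -0.001 0.011 -0.3 0.1 1 15" --pt "-0.004 -0.001 0.011 -0.3 0.1 1 15" --pt "0 0 0 0 0 0 15" --pt "0 0 0 0 0 0 15"

```text
t: 44.4
eef_pos: [570.7, 11.1, 126.8]
tcp_rot: [-3.141, 0.0, 1.342]
ft_force: [1.3, 0.1, -0.1]
opening: 0.254
```

```bash
python3 - <<'E'
from plan import *
print(pose());row([*bed(52,.3),99],76.05,3)
E
```

```text
(array([570.65224013,  11.11850203, 126.78797875]), array([-3.14136028e+00,  4.51872564e-04,  1.34197488e+00]))
n=3 [np.float64(-0.0022), np.float64(0.0002), np.float64(0.0093), np.float64(-0.0), np.float64(0.01), np.float64(0.28)] yaw 76.0
```

Call:
servo_tool --pt "-0.002 0 0.009 0 0 0.3 15" --pt "-0.002 0 0.009 0 0 0.3 15" --pt "-0.002 0 0.009 0 0 0.3 15" --pt "0 0 0 0 0 0 15" --pt "0 0 0 0 0 0 15"

```text
t: 44.82
eef_pos: [570.3, 7.1, 97.7]
tcp_rot: [3.141, 0.0, 1.331]
ft_force: [0.9, 0.1, -0.6]
opening: 0.25
```

```bash
python3 - <<'E'
from plan import *
print(pose());row([*bed(52,.3),89.5],76.05,2)
s=snap('side','s12')['img'];cv2.imwrite('pics/c12.png',cv2.resize(s[170:310,240:380],(600,600),interpolation=cv2.INTER_CUBIC))
E
```

```text
(array([570.34789318,   7.05213106,  97.67475941]), array([3.14097380e+00, 2.10169343e-04, 1.33057777e+00]))
n=2 [np.float64(-0.0013), np.float64(-0.0), np.float64(0.0041), np.float64(0.02), np.float64(0.01), np.float64(0.09)] yaw 76.0
```

View pics/c12.png

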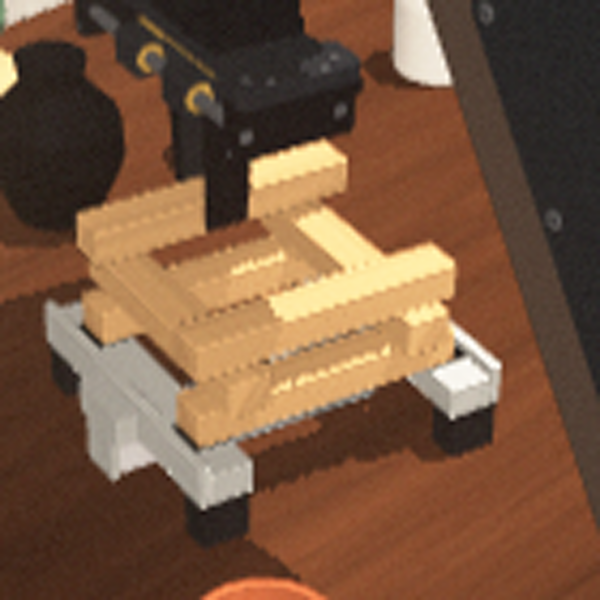

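The held slat hovers level, in line over the +x side (held end at (80,230)); the stack beneath is square. Lower it.

Call:
servo_tool --pt "-0.0013 0 0.004 0 0 0.1 15" --pt "-0.0013 0 0.003 0 0 0.1 15" --pt "0 0 0 0 0 0 15" --pt "0 0 0 0 0 0 15"

```text
t: 45.2
eef_pos: [570.0, 4.1, 90.7]
tcp_rot: [3.14, 0.0, 1.327]
ft_force: [-0.6, -0.4, 0.2]
opening: 0.249
```

Call:
servo_tool --pt "0 0 0.0013 0 0 0 15" --pt "0 0 0 0 0 0 15" --pt "0 0 0 0 0 0 30" --pt "0 0 0 0 0 0 45" --pt "0 0 0 0 0 0 45" --pt "0 0 0 0 0 0 45" --pt "0 0 -0.02 0 0 0 45" --pt "0 0 -0.04 0 0 0 60"

```text
t: 45.87
eef_pos: [567.4, 4.3, 145.1]
tcp_rot: [-3.133, 0.001, 1.327]
ft_force: [-0.1, -0.3, -0.1]
opening: 0.475
```

Call:
servo_tool --pt "0 0 -0.04 0 0 0 60" --pt "-0.02 0 -0.02 0 0 0 60" --pt "-0.04 0 0 0 0 0 60" --pt "-0.04 0 0 0 0 0 60" --pt "-0.04 0 0 0 0 0 60" --pt "-0.04 0 0 0 0 0 60" --pt "-0.03 0 0 0 0 0 60" --pt "0 0 0 0 0 0 60"

```text
t: 46.53
eef_pos: [517.9, -206.2, 217.7]
tcp_rot: [3.135, 0.002, 1.334]
ft_force: [-0.7, 0.3, -0.1]
opening: 0.6
```

```bash
python3 - <<'E'
from plan import *
s=snap('side','s13')['img'];t=snap('top','t13')['img'];print(pose())
stack('t13',105);print(slats('t13'))
a=cv2.resize(s[190:310,250:370],(400,400),interpolation=cv2.INTER_CUBIC);b=cv2.resize(t[190:290,270:370],(400,400),interpolation=cv2.INTER_CUBIC)
cv2.imwrite('pics/c13.png',np.hstack([a,b]))
E
```

```text
(array([ 518.60206838, -202.92300488,  217.52815381]), array([3.13551186e+00, 1.18786727e-03, 1.33458629e+00]))
[ 285  202   68   66 1909] bed c [0.5 0.1] min [-72.4 -71.9] max [71.2 72.7] ((-0.2517242431640625, 0.6396560668945312), (150.4476318359375, 153.19322204589844), 0.0852036103606224)
[]
```

View pics/c13.png

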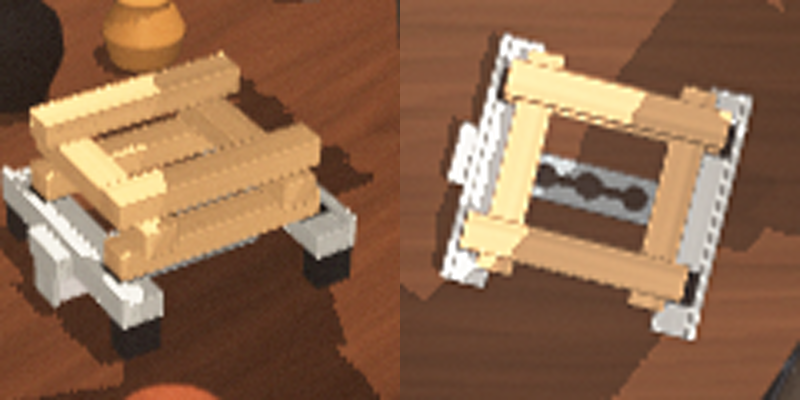

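Call:
servo_tool --pt "0 0 0 0 0 0 60" --pt "0 0 0 0 0 0 60" --pt "0 0 0 0 0 0 60" --pt "0 0 0 0 0 0 60" --pt "0 0 0 0 0 0 60" --pt "0 0 0 0 0 0 60"

```text
t: 47.13
eef_pos: [519.8, -197.8, 217.5]
tcp_rot: [3.136, 0.0, 1.34]
ft_force: [-0.2, 0.8, 0.1]
opening: 0.598
```

```bash
python3 -c "
from cell import env
print(env.state()['t'],env.job_done())"
```

```text
the job is handed in; nothing more can be done
47.1333 None
```

The job is done and handed in at 47 s. The rail is drawn out to the next hole, and all six slats are stacked in three crosswise layers of two.

- **Rail:** on the first draw my grip slipped along the button and the rail stopped at about 24 mm. I pushed the cap on until the button came up. It then resisted a push of about 8 N, and a side picture showed it up in the middle of the three holes.
- **Slats:** the last one had been knocked about 55 mm aside. I found it again in the top picture before picking it up. No slat slipped in the grip.
- **Last checks:**
  - The bottom pair measured within about 1 mm of the marks across and about 1–2 mm off centre along, square, between the lips.
  - In the last top picture the whole stack measured within 1 mm of centre and about 0.1° from square.
  - No loose slat was left on the bench, and I never reached for the red look-alikes or the other ware. I made no separate before-and-after check of either.
- **Disagreement:** the two cameras placed the stand about 4–6 mm apart. I trusted the top camera because it matched where the gripper closed on the button, and the bottom slats then measured correctly against the marks.

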